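# Sort the barber's kit back into its trays

## Robot

A 7-joint arm with a two-finger parallel gripper is mounted at the origin on the work surface. World frame = base frame: x ahead of the robot, y to its left, z up, the work surface at z = 0. Lengths are in mm, angles in degrees, forces in N, time in s.
With the tool pointing down it reaches from about 400 to 850 mm from the base axis. Payload 10.4 kg.
Tool frame: the origin (TCP) lies between the finger pads; the fingertips stand 11 mm ahead of it and the grasp point (between the pads) lies 8 mm behind it; z points along the fingers, y is the direction in which the jaws open and shut (so a half turn about z gives the same grasp; the last joint's range is limited). The gripper opens to 87 mm and grips with 3 to 60 N. Pads are 19 mm wide; open, the fingers measure 117 mm over their backs; the gripper's body (75 mm by 190 mm) begins 51 mm behind the grasp point.
Start: joints at [64.767, 19.034, -3.707, 83.658, 1.238, 77.344, -5.071], TCP at [253.619, -571.254, 203.876] pointing down, gripper open.
Joint ranges: [-148.97, 148.97], [-28.65, 121.19], [-84.17, 76.75], [9.2, 138.47], [-72.65, 252.65], [3.7, 117.97], [-149.18, 149.18]. Speed limits (degrees/s): [127.2, 127.2, 159.86, 159.86, 180, 180, 180].

## Interface

Orientations are given as a 3x3 rotation matrix whose columns are the frame's x, y, z axes.
In Python, from workcell import status, cams, job_done gives the robot as it stands. The module is installed in compiled form; this text tells all that it offers.
- The arm moves only by the tool apply_moves, never from a script. Its argument "steps" is a list of rows, each a list of 4 numbers: the shift along the tool's x, y, z in cm, then the turn about the tool's z in degrees. In form: [[tx, ty, tz, twist], ...]. A call has 1 to 5 rows; each row shifts and turns the pose as measured when the row begins, along the tool's axes as they then stand; what a row does not reach is not made up. A row lasts 1/10 s, in which the tool goes at most 50 mm and 8.59 degrees, less where a joint would pass 70% of its speed; a pose out of reach is approached as far as the arm can. A call with a gripper value outside its range is refused whole. "grip" is the closure, from 0 (fully open) to 1 (shut), set as the call begins (left out, the last holds). The fingers move at their own pace and stop on an object; "grip_force" is the grip in N (left out, the last holds). Time passes only in rows, so rows that do not move let the fingers close. It gives the time, the measured TCP pose, the force and the opening at its end, in the units of the state.
- status.read_state(): the state, without advancing time (a new reading comes with each control period).
- cams.grab_frame(name): name is "scene" or "top"; returns the picture (384x512x3 uint8, red, green, blue); there is no depth.
- cams.camera_model(name): a dict with "fx", "fy", "cx", "cy" (pixels), "k1" (the pictures are not rectified: a ray, as slopes to the right and down, at radius r is drawn at 1 + k1 r^2 times it, then the intrinsics apply), "R" (3x3) and "t" (3): a world point X has camera coordinates R X + t. Camera axes: x right, y down, z forward; pixel columns grow to the right and rows downward; lengths in mm; the calibration is good to about 2 mm. A picture is of the moment at which its call begins. camera_model takes no time and is no camera call.
- job_done(): hands the job in, once; it reports no verdict.
The state is a dict: "time": time; "joint_pos": joint angles; "qvel": joint speeds; "effort": joint torques, N m; "position": TCP position; "ee_rot": TCP orientation; "contact_force": force on the tool from outside, world axes, zero at the start; "ft_torque": the same for the moment, N m; "width": finger opening in mm.
Only numpy, scipy, OpenCV 4.12 (cv2) and the standard library are available. Lean on these libraries where they do the work, as an engineer would, in place of code of your own. Each camera call takes 0.05 s, during which the arm holds its last target. There are 200 camera calls.

## Task

Clear the navy mat after the practice haircut: lay both combs flat and lengthwise, side by side, in the steel tray, lay both rollers on their sides on the floor of the pink basket, and stand the blue clipper guard, fins up, in the empty middle bay of the white guard rack. Set each thing down rather than dropping it, and leave the scissors and the powder pot where they are.

Things in the scene. Friction and masses are not known exactly. Their poses are not given: they have to be found in the camera images.
- brown_comb: Orange-brown wooden comb with a solid handle, lying flat on the navy tool mat: 180 mm long (x), 28 mm wide (y), 8 mm thick, about 30 g. Origin: centre of its underside; x along its length, towards the end with the teeth, z up. The teeth are stiff: it can be gripped across the width at the middle. The mat is 3 mm thick.
- dark_comb: Dark-brown wooden comb, teeth over its whole length, lying flat on the navy tool mat: 180 x 28 x 8 mm, about 28 g. Origin: centre of its underside; x along its length, z up.
- pink_roller: Pink hollow hair roller lying on its side on the navy tool mat: a stiff twelve-sided tube 64 mm long, 36 mm across, about 20 g; resting on a flat it does not roll by itself. Origin: middle of the tube, on its axis (18 mm above what it lies on); x along the tube's axis; y and z turn with it.
- yellow_roller: Yellow hollow hair roller lying on its side on the navy tool mat: the same but 30 mm across, 64 mm long, about 16 g. Origin: middle of the tube, on its axis (15 mm above what it lies on); x along the tube's axis.
- blue_guard: Blue hair-clipper guard (comb attachment) standing on its clip frame, fins up, on the navy tool mat: foot 40 mm (x) by 46 mm (y), 8 mm high; above that a block of fins 36 mm (x) by 44 mm (y); 27 mm high in all, about 22 g. Origin: centre of its underside; z up.
- comb_tray: Stainless-steel rectangular tray on the black mat, fixed: outside 216 mm (x) by 136 mm (y), walls 3 mm thick, rim 20 to 22 mm and flat floor 3 mm above its underside, so inside 210 x 130 mm. Origin: centre of its underside; x along its length, z up. The mat is 3 mm thick.
- roller_basket: Pink slotted plastic basket on the black mat, fixed: outside 170 mm (x) by 106 mm (y), walls 3 mm thick, rim 42 to 44 mm above its underside, floor 3 mm above its underside, so inside 164 x 100 mm. Origin: centre of its underside; x along its length, z up. The mat is 3 mm thick.
- guard_rack: White plastic guard rack, fixed on the 3 mm black mat: 200 (x) by 76 mm (y), three bays along x, each 62 (x) by 70 mm (y) inside, floor 4 mm, rim 11 mm above its underside. The middle bay is empty, grey-floored; the outer ones hold a red (20 mm high) and a green guard (34 mm), part of the rack; their feet begin 45 mm from the middle. Origin: underside, below the empty bay's centre; z up.
- scissors: Steel barber's scissors, closed, lying flat on the navy tool mat, 180 mm long, 55 mm wide over the finger rings, 7 mm thick. To be left alone. Origin: at the pivot, underside; x along the blades towards the points.
- powder_pot: Small round pink pot with a white lid, 60 mm across, 43 mm high, standing on the navy tool mat. To be left alone. Origin: centre of its underside, z up.

How it is judged (in metres and radians):
At the end, for the whole second after the job is handed in: Combs flat on the steel tray's floor (4 mm, 0.06 rad), within 0.35 rad of its length; rollers on their sides on the basket's floor (6 mm), not stacked; guard upright on the middle bay's floor (14 mm, 0.08 rad). All at rest. Scissors and pot within 20 mm of their start, pot upright (x of brown_comb in the frame of comb_tray between -0.02 and 0.02 m and y of brown_comb in the frame of comb_tray between -0.055 and 0.055 m and z of brown_comb in the frame of comb_tray between 0 and 0.007 m and angle between each of brown_comb, dark_comb's own z axis and vertical below 0.06 rad and angle between the x axis of each of brown_comb, dark_comb and the x axis of comb_tray, either way round below 0.35 rad and x of dark_comb in the frame of comb_tray between -0.02 and 0.02 m and y of dark_comb in the frame of comb_tray between -0.055 and 0.055 m and z of dark_comb in the frame of comb_tray between 0 and 0.007 m and x of pink_roller in the frame of roller_basket between -0.068 and 0.068 m and y of pink_roller in the frame of roller_basket between -0.045 and 0.045 m and z of pink_roller in the frame of roller_basket between 0 and 0.027 m and x of yellow_roller in the frame of roller_basket between -0.068 and 0.068 m and y of yellow_roller in the frame of roller_basket between -0.045 and 0.045 m and z of yellow_roller in the frame of roller_basket between 0 and 0.024 m and x of blue_guard in the frame of guard_rack between -0.014 and 0.014 m and y of blue_guard in the frame of guard_rack between -0.015 and 0.015 m and z of blue_guard in the frame of guard_rack between 0 and 0.007 m and angle between blue_guard's own z axis and vertical below 0.08 rad and linear speed of each of brown_comb, dark_comb, pink_roller, yellow_roller, blue_guard below 0.02 m/s and distance of each of scissors, powder_pot from where it was at the start of the episode below 0.02 m and angle between powder_pot's own z axis and vertical below 0.1 rad); the robot touches nothing.
It fails at once if the scissors or the pot are pushed more than 20 mm, or the pot is tipped over (distance of any of scissors, powder_pot from where it was at the start of the episode above 0.02 m or angle between powder_pot's own z axis and vertical above 0.6 rad).
It fails at once if one of the five things is dropped or thrown (it moves faster than 0.9 m/s, as after a fall of some 40 mm, while no finger touches it) ((linear speed of brown_comb above 0.9 m/s and contact force between brown_comb and the fingers below 0.01 N) or (linear speed of dark_comb above 0.9 m/s and contact force between dark_comb and the fingers below 0.01 N) or (linear speed of pink_roller above 0.9 m/s and contact force between pink_roller and the fingers below 0.01 N) or (linear speed of yellow_roller above 0.9 m/s and contact force between yellow_roller and the fingers below 0.01 N) or (linear speed of blue_guard above 0.9 m/s and contact force between blue_guard and the fingers below 0.01 N)).
It also fails if it takes over 125 s, if anything falls off the work surface, if the arm or the gripper's body presses on something with over 40 N, if the wrist force passes 120 N, or if a joint passes its speed limit or range.

## Working session

There is one attempt and no reset: what is moved stays moved. The work goes in short steps, Python scripts to look and compute and a tool call to move; the robot and the scene stay as the last step left them, time stands still between calls to the robot, and variables do not carry over. Pictures are saved under pics/ and viewed, about 12 in all and at most 16, crops included, and the job is handed in when it is done.

Besides the shell and the picture viewer there is one more tool, called after "Emit:" as name(argument=value, ...) on one line, values as JSON. apply_moves: Moves the arm, as the interface text tells. Its arguments: {"type":"object","properties":{"steps":{"type":"array"},"grip":{"type":"number"},"grip_force":{"type":"number"}},"required":["steps"]}

```bash
mkdir -p pics; cat > h.py <<'E'
import numpy as np, cv2
from workcell import status, cams
def cam(n):
    m=cams.camera_model(n); return m
def w2p(n,X):
    m=cam(n); c=np.array(m['R'])@np.array(X,float)+np.array(m['t']).ravel()
    s=c[:2]/c[2]; s=s*(1+m['k1']*(s@s)); return np.array([m['fx']*s[0]+m['cx'],m['fy']*s[1]+m['cy']])
def p2w(n,u,v,z):
    m=cam(n); d=np.array([(u-m['cx'])/m['fx'],(v-m['cy'])/m['fy']]); s=d.copy()
    for _ in range(20): s=d/(1+m['k1']*(s@s))
    R=np.array(m['R']); t=np.array(m['t']).ravel(); o=-R.T@t; r=R.T@np.array([s[0],s[1],1])
    return o+r*(z-o[2])/r[2]
def save(n,f,crop=None,sc=1):
    im=cams.grab_frame(n); cv2.imwrite('pics/raw_'+f,im[...,::-1])
    if crop: a,b,c,d=crop; im=im[b:d,a:c]
    im=cv2.resize(im,None,fx=sc,fy=sc,interpolation=cv2.INTER_CUBIC); cv2.imwrite('pics/'+f,im[...,::-1])
E
python3 - <<'E'
from h import *
save('top','t0.png',sc=1.5625); save('scene','s0.png',sc=1.5625)
for n in('top','scene'):
    m=cam(n);print(n,m['fx'],m['k1'],(-np.array(m['R']).T@np.array(m['t']).ravel()).round(),np.array(m['R']).round(2).tolist())
s=status.read_state();print(s['position'],np.array(s['ee_rot']).round(3).tolist(),s['width'],s['time'])
E
```

```text
top 446.90056663954056 0.00940139566613713 [ 394.  -11. 1274.] [[0.0, -1.0, -0.02], [-0.99, 0.0, -0.1], [0.1, 0.02, -0.99]]
scene 377.1371719264416 0.03573949074294666 [1218. -127. 1022.] [[0.16, 0.99, -0.01], [0.78, -0.13, -0.61], [-0.6, 0.09, -0.79]]
[ 253.43404811 -570.90080865  203.13816648] [[0.914, 0.406, -0.001], [0.406, -0.914, 0.001], [-0.0, -0.001, -1.0]] 87.34258700135335 0.1
```

View pics/t0.png

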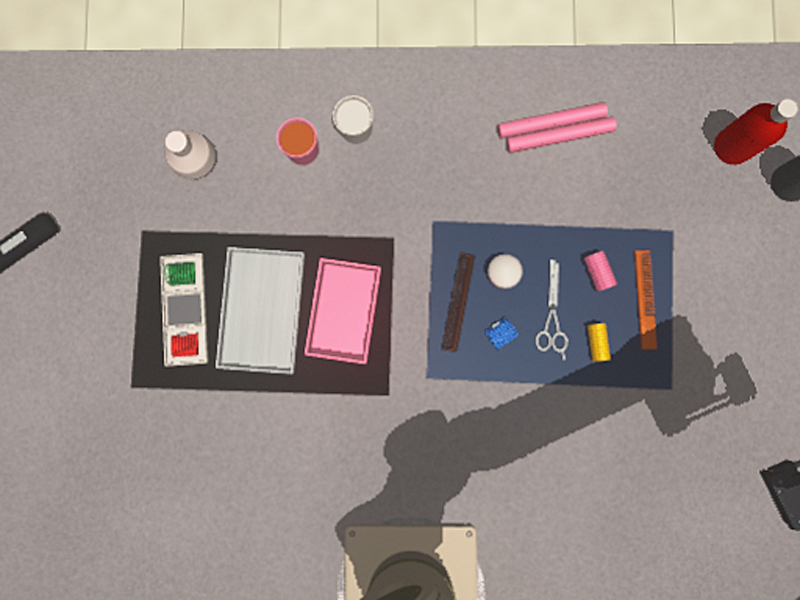

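View pics/s0.png

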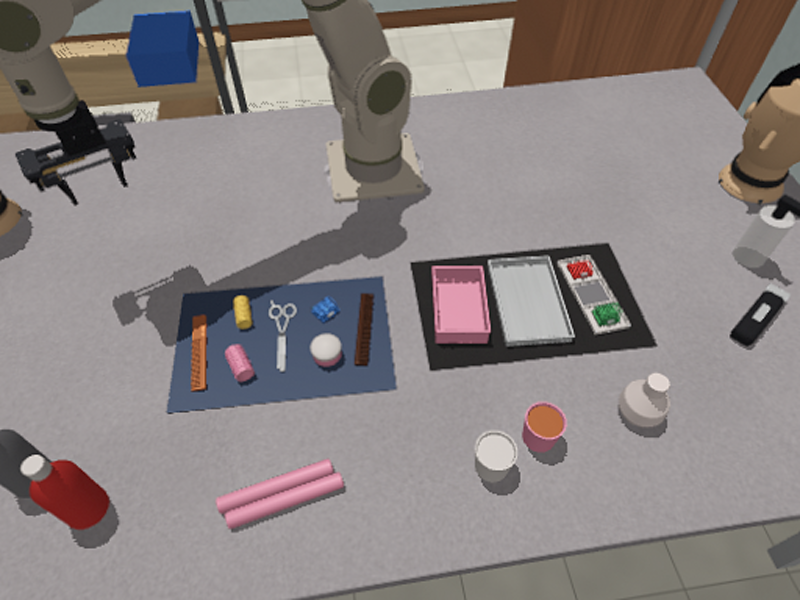

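The pictures show all five things on the navy mat (top view, x 440–660, y 245–355) and the rack, tray and basket on the black mat (x 160–380). I'll segment them by colour in the top view.

```bash
cat > seg.py <<'E'
from h import *
im=cv2.imread('pics/raw_t0.png'); hsv=cv2.cvtColor(im,cv2.COLOR_BGR2HSV)
k=1/1.5625
def pose(name,box,lo,hi,z):
    a,b,c,d=[int(q*k) for q in box]; m=cv2.inRange(hsv[b:d,a:c],np.array(lo),np.array(hi))
    n,l,st,_=cv2.connectedComponentsWithStats(cv2.morphologyEx(m,cv2.MORPH_CLOSE,np.ones((3,3)))); i=1+np.argmax(st[1:,4])
    ys,xs=np.nonzero(l==i); P=np.array([p2w('top',x+a,y+b,z)[:2] for x,y in zip(xs,ys)],np.float32)
    (cx,cy),(w,h),_=r=cv2.minAreaRect(P); B=cv2.boxPoints(r); e=[B[1]-B[0],B[2]-B[1]]; e=max(e,key=np.linalg.norm)
    print(name,'c',round(cx),round(cy),'mean',P.mean(0).round(),'size',round(max(w,h)),round(min(w,h)),'ang',round(np.degrees(np.arctan2(e[1],e[0]))%180,1))
pose('brown',(625,240,670,360),(5,120,60),(17,255,255),11)
pose('dark',(435,245,480,360),(0,60,20),(15,255,140),11)
pose('pinkr',(580,245,620,295),(160,60,80),(179,255,255),25)
pose('yel',(580,315,615,365),(20,120,80),(35,255,255),22)
pose('guard',(480,310,522,355),(100,170,100),(115,255,255),25)
pose('pot',(480,245,530,295),(0,0,140),(179,60,255),43)
pose('sciss',(530,255,575,365),(0,0,110),(179,70,255),6)
pose('grey',(160,285,207,335),(0,0,80),(179,50,170),7)
pose('rack',(150,245,212,372),(0,0,70),(179,255,255),12)
pose('tray',(212,240,306,380),(0,0,80),(179,255,255),24)
pose('basket',(300,250,385,370),(150,80,60),(179,255,255),46)
E
python3 seg.py
python3 - <<'E'
import cv2,numpy as np
im=cv2.imread('pics/raw_t0.png')
cv2.imwrite('pics/z0.png',np.vstack([cv2.resize(im[140:250,270:435],(800,533))]))
cv2.imwrite('pics/z1.png',cv2.resize(im[145:255,85:255],(800,518)))
E
```

```text
brown c 514 -425 mean [ 514. -425.] size 179 28 ang 2.1
dark c 510 -88 mean [505. -88.] size 177 26 ang 168.7
pinkr c 564 -343 mean [ 564. -343.] size 69 42 ang 21.0
yel c 437 -337 mean [ 437. -337.] size 66 31 ang 6.6
guard c 453 -164 mean [ 452. -165.] size 45 38 ang 125.0
pot c 561 -170 mean [ 562. -170.] size 59 55 ang 179.3
sciss c 494 -258 mean [ 485. -260.] size 188 56 ang 178.9Traceback (most recent call last):
  File "seg.py", line 17, in <module>
    pose('grey',(160,285,207,335),(0,0,80),(179,50,170),7)
    ~~~~^^^^^^^^^^^^^^^^^^^^^^^^^^^^^^^^^^^^^^^^^^^^^^^^^^
  File "seg.py", line 7, in pose
    ys,xs=np.nonzero(l==i); P=np.array([p2w('top',x+a,y+b,z)[:2] for x,y in zip(xs,ys)],np.float32)
                                        ~~~^^^^^^^^^^^^^^^^^
  File "h.py", line 9, in p2w
    m=cam(n); d=np.array([(u-m['cx'])/m['fx'],(v-m['cy'])/m['fy']]); s=d.copy()
  File "h.py", line 4, in cam
    m=cams.camera_model(n); return m
ValueError: time passes only in moves, steps and waits
```

View pics/z0.png

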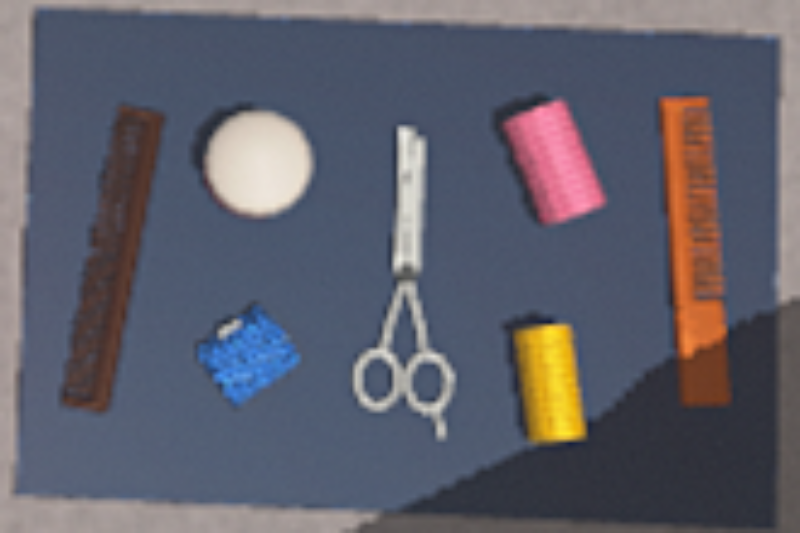

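View pics/z1.png

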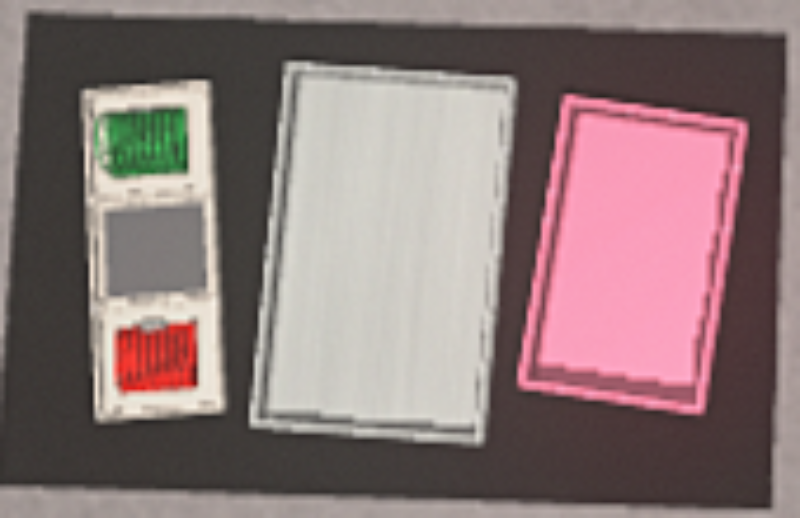

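The crops show the brown comb's teeth facing inward (right edge), the scissors between the rollers and the pot/guard, and the grey bay empty at crop pixel (155,250). The camera-model call got throttled, so I'll cache the calibration and finish the containers.

```bash
python3 - <<'E'
from workcell import cams
import json,numpy as np
json.dump({n:{k:(np.array(v).tolist()) for k,v in cams.camera_model(n).items() if k in('fx','fy','cx','cy','k1','R','t')} for n in('top','scene')},open('cam.json','w'))
E
sed -i 's/m=cams.camera_model(n); return m/return M[n]/; 2a import json,os\nM=json.load(open("cam.json"))' h.py
python3 seg.py | tail -5
python3 - <<'E'
from h import *
# crop z1 corners: rack, tray, basket outer rims
f=lambda x,y:(85+(x+.5)*170/800-.5,145+(y+.5)*110/518-.5)
for n,c,z in(('rack',[(82,88),(210,80),(224,412),(97,422)],14),('bay',[(104,207),(202,205),(207,293),(110,298)],7),('tray',[(285,61),(516,76),(482,443),(250,428)],24),('basket',[(564,94),(748,121),(703,413),(519,387)],46)):
    P=np.array([p2w('top',*f(*q),z)[:2] for q in c]); d=(P[0]+P[1]-P[2]-P[3])/2; w=(P[1]+P[2]-P[0]-P[3])/2
    print(n,P.mean(0).round(1),'L',np.linalg.norm(d).round(),'W',np.linalg.norm(w).round(),'ang',np.degrees(np.arctan2(d[1],d[0])).round(1))
E
```

```text
sciss c 494 -258 mean [ 485. -260.] size 188 56 ang 178.9
grey c 504 415 mean [497. 410.] size 84 72 ang 93.1
rack c 498 411 mean [496. 412.] size 204 84 ang 5.3
tray c 495 264 mean [494. 268.] size 222 153 ang 175.8
basket c 491 109 mean [491. 115.] size 176 131 ang 171.7
rack [497.4 411.2] L 202.0 W 77.0 ang 4.3
bay [497. 412.] L 55.0 W 59.0 ang 5.3
tray [495.6 269.5] L 221.0 W 139.0 ang -4.2
basket [492.3 117.2] L 174.0 W 109.0 ang -8.2
```

```bash
cat > plan.py <<'E'
# usage: plan.py x y z yaw [x y z yaw ...] [step=mm]: prints rows (cm, deg) grouped in fives from the present pose
import sys; from h import *
S=[float(a) for a in sys.argv[1:] if '=' not in a]; stp=[float(a[5:]) for a in sys.argv if a.startswith('step=')]; stp=stp[0] if stp else 45
s=status.read_state(); p=np.array(s['position']); R=np.array(s['ee_rot']); yaw=np.degrees(np.arctan2(R[1,0],R[0,0]))
print('t',round(s['time'],1),'p',p.round(1),'yaw',round(yaw,1),'tilt',round(float(np.degrees(np.arccos(-R[2,2]))),2),'w',round(s['width'],1),'q',np.round(s['joint_pos']).tolist(),'F',np.round(s['contact_force'],1))
rows=[]
for i in range(0,len(S),4):
    g=np.array(S[i:i+3]); dy=(S[i+3]-yaw+180)%360-180
    n=max(1,int(np.ceil(max(np.linalg.norm(g-p)/stp,abs(dy)/8))))
    d=(g-p)/n
    for k in range(n):
        c,sn=np.cos(np.radians(yaw)),np.sin(np.radians(yaw))
        rows.append([round(float(v),2) for v in ((d[0]*c+d[1]*sn)/10,(d[0]*sn-d[1]*c)/10,-d[2]/10)]+[round(-dy/n,1)])
        yaw+=dy/n
    p=g
for i in range(0,len(rows),5): print(rows[i:i+5])
E
python3 plan.py 514 -425 80 2
```

```text
t 0.1 p [ 253.4 -570.9  203.1] yaw 23.9 tilt 0.07 w 87.3 q [65.0, 19.0, -4.0, 84.0, 1.0, 77.0, -5.0] F [ 1.1 -0.2 -0.8]
[[3.72, -0.35, 1.54, np.float64(2.7)], [3.7, -0.52, 1.54, np.float64(2.7)], [3.67, -0.7, 1.54, np.float64(2.7)], [3.63, -0.87, 1.54, np.float64(2.7)], [3.58, -1.05, 1.54, np.float64(2.7)]]
[[3.53, -1.22, 1.54, np.float64(2.7)], [3.47, -1.38, 1.54, np.float64(2.7)], [3.4, -1.55, 1.54, np.float64(2.7)]]
```

Emit:
apply_moves(steps=[[3.7, -0.4, 1.5, 2.7], [3.7, -0.5, 1.5, 2.7], [3.7, -0.7, 1.5, 2.7], [3.6, -0.9, 1.5, 2.7], [3.6, -1.0, 1.5, 2.7]], grip=0.4, grip_force=15)

```text
time: 0.6
position: [414.3, -482.9, 125.9]
ee_rot: [[0.987, 0.16, -0.003], [0.16, -0.987, -0.002], [-0.003, 0.002, -1.0]]
contact_force: [-0.4, -0.8, -0.2]
width: 56.3
```

Emit:
apply_moves(steps=[[3.5, -1.2, 1.5, 2.7], [3.5, -1.4, 1.5, 2.7], [3.4, -1.5, 1.5, 2.7], [0, 0, 0, 0]])

```text
time: 1.0
position: [520.2, -421.0, 74.1]
ee_rot: [[1.0, 0.019, -0.006], [0.019, -1.0, 0.004], [-0.005, -0.004, -1.0]]
contact_force: [-0.4, 0.4, 0.3]
width: 52.0
```

```bash
sed -i 's/round(-dy\/n,1)/round(float(-dy\/n),1)/' plan.py; python3 plan.py 514 -425 80 2 514 -425 15 2 step=25; python3 -c "
from h import *; save('scene','s1.png',(60,160,260,290),4); print(w2p('scene',(514,-425,11)),w2p('scene',status.read_state()['position']))"
```

```text
t 1.0 p [ 520.2 -421.    74.1] yaw 1.1 tilt 0.4 w 52.0 q [40.0, 30.0, -7.0, 84.0, 4.0, 66.0, -56.0] F [-0.4  0.4  0.3]
[[-0.63, 0.38, -0.59, -0.9], [0.0, 0.0, 2.17, -0.0], [0.0, 0.0, 2.17, -0.0], [0.0, 0.0, 2.17, -0.0]]
[127.15242782 223.52911715] [121.83356056 213.1366989 ]
```

View pics/s1.png

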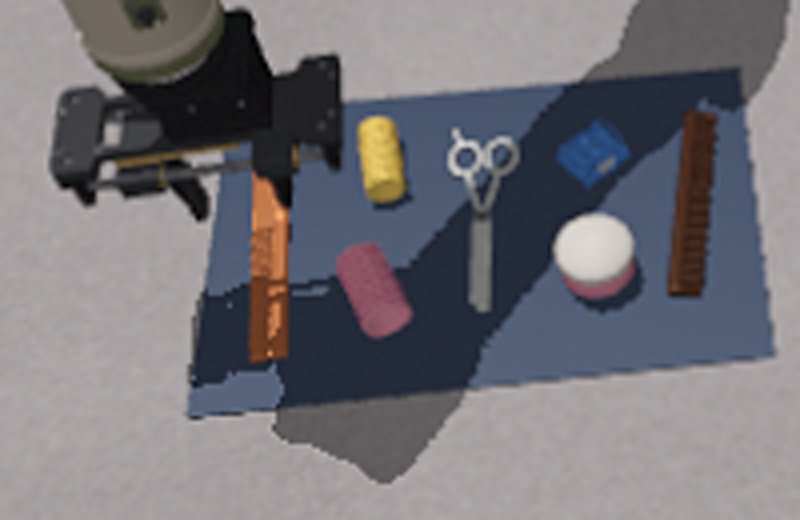

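The gripper is above the brown comb, whose predicted centre is at crop pixel (268,254), on the comb. Descending and gripping.

Emit:
apply_moves(steps=[[-0.6, 0.4, 0, -0.9], [0, 0, 2.0, 0], [0, 0, 2.0, 0], [0, 0, 1.5, 0], [0, 0, 0.3, 0]])

```text
time: 1.55
position: [505.5, -435.2, 17.6]
ee_rot: [[0.999, 0.031, -0.007], [0.031, -1.0, -0.003], [-0.007, 0.003, -1.0]]
contact_force: [0.4, 1.2, 0.2]
width: 51.8
```

```bash
python3 plan.py 514 -425 15 2
```

```text
t 1.6 p [ 505.5 -435.2   17.6] yaw 1.8 tilt 0.41 w 51.8 q [42.0, 33.0, -7.0, 87.0, 5.0, 60.0, -55.0] F [0.4 1.2 0.2]
[[0.88, -0.99, 0.26, -0.2]]
```

Emit:
apply_moves(steps=[[0.8, -0.9, 0, 0], [0, 0, 0, 0], [0, 0, 0, 0]])

```text
time: 1.85
position: [513.2, -426.8, 19.1]
ee_rot: [[1.0, 0.03, -0.006], [0.03, -1.0, -0.004], [-0.006, 0.004, -1.0]]
contact_force: [0.4, -0.7, 0.7]
width: 52.3
```

```bash
python3 plan.py 514 -425 15 2
```

```text
t 1.9 p [ 513.2 -426.8   19.1] yaw 1.7 tilt 0.4 w 52.3 q [41.0, 33.0, -7.0, 87.0, 5.0, 60.0, -56.0] F [ 0.4 -0.7  0.7]
[[0.09, -0.18, 0.41, -0.3]]
```

Emit:
apply_moves(steps=[[0.1, -0.2, 0.4, 0], [0, 0, 0, 0]])

```text
time: 2.05
position: [515.2, -424.7, 16.2]
ee_rot: [[1.0, 0.031, -0.004], [0.031, -1.0, -0.005], [-0.004, 0.005, -1.0]]
contact_force: [0.1, 0.4, -0.7]
width: 52.4
```

Emit:
apply_moves(steps=[[0, 0, 0, 0], [0, 0, 0, 0], [0, 0, 0, 0], [0, 0, 0, 0]], grip=0.8, grip_force=15)

```text
time: 2.45
position: [515.3, -425.0, 16.7]
ee_rot: [[1.0, 0.031, -0.004], [0.031, -1.0, -0.006], [-0.004, 0.005, -1.0]]
contact_force: [0.1, 0.1, -0.7]
width: 27.9
```

Emit:
apply_moves(steps=[[0, 0, -1, 0], [0, 0, -3, 0], [0, 0, -3, 0], [0, 0, -2, 0], [0, 0, 0, 0]])

```text
time: 2.95
position: [515.3, -424.5, 112.0]
ee_rot: [[1.0, 0.03, -0.004], [0.03, -1.0, -0.005], [-0.004, 0.005, -1.0]]
contact_force: [-0.0, -0.0, 0.4]
width: 17.1
```

```bash
python3 - <<'E'
import numpy as np
a=np.radians(-4.2);print([ (495.5-np.sin(a)*d, 269.5+np.cos(a)*d) for d in(27,-27)])
E
python3 plan.py 497.5 296.4 110 -4.2
```

```text
[(np.float64(497.4774313224461), np.float64(296.42749088506037)), (np.float64(493.5225686775539), np.float64(242.57250911493963))]
t 3.0 p [ 515.3 -424.5  112. ] yaw 1.7 tilt 0.37 w 17.1 q [41.0, 28.0, -7.0, 83.0, 4.0, 70.0, -55.0] F [-0.  -0.   0.4]
[[0.02, -4.24, 0.01, 0.3], [-0.0, -4.24, 0.01, 0.3], [-0.03, -4.24, 0.01, 0.3], [-0.05, -4.24, 0.01, 0.3], [-0.08, -4.24, 0.01, 0.3]]
[[-0.11, -4.24, 0.01, 0.3], [-0.13, -4.24, 0.01, 0.3], [-0.16, -4.24, 0.01, 0.3], [-0.18, -4.24, 0.01, 0.3], [-0.21, -4.24, 0.01, 0.3]]
[[-0.23, -4.24, 0.01, 0.3], [-0.26, -4.23, 0.01, 0.3], [-0.29, -4.23, 0.01, 0.3], [-0.31, -4.23, 0.01, 0.3], [-0.34, -4.23, 0.01, 0.3]]
[[-0.36, -4.23, 0.01, 0.3], [-0.39, -4.22, 0.01, 0.3]]
```

The width fell to 17 mm, so the comb was not kept. Looking.

```bash
python3 -c "
from h import *; save('scene','s2.png',(60,150,220,280),5)"
```

```text
(no output)
```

View pics/s2.png

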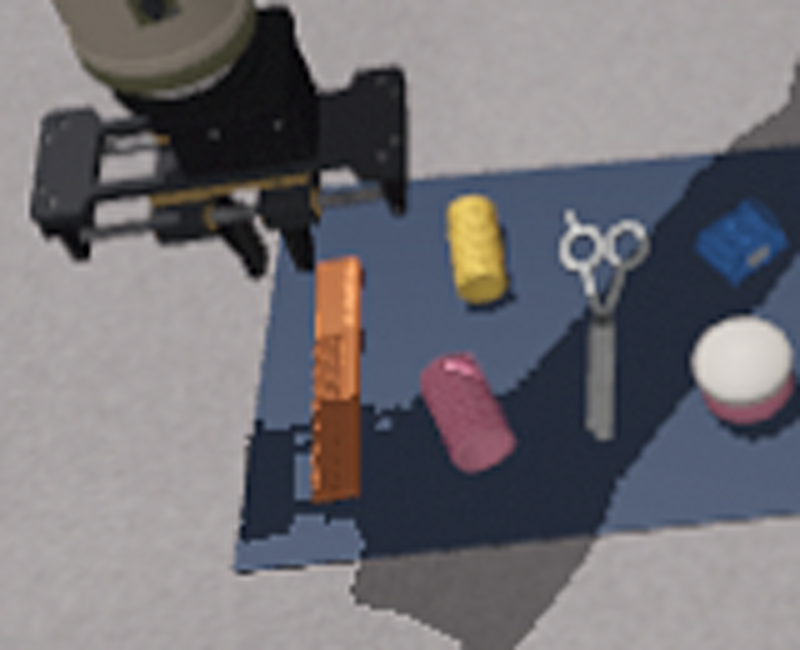

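The comb (crop x 313–360, y 255–500) is still in place: I lifted just as the fingers reached it. Reopen, go back down, and wait longer.

Emit:
apply_moves(steps=[[0, 0, 0, 0], [0, 0, 0, 0], [0, 0, 2, 0], [0, 0, 2, 0], [0, 0, 2, 0]], grip=0.45)

```text
time: 3.5
position: [514.1, -424.3, 47.8]
ee_rot: [[1.0, 0.03, -0.005], [0.03, -1.0, -0.004], [-0.006, 0.004, -1.0]]
contact_force: [0.3, -0.0, 0.2]
width: 45.5
```

Emit:
apply_moves(steps=[[0, 0, 2, 0], [0, 0, 0.6, 0], [0, 0, 0, 0], [0, 0, 0, 0]])

```text
time: 3.9
position: [510.7, -422.0, 15.1]
ee_rot: [[0.999, 0.03, -0.013], [0.031, -1.0, 0.002], [-0.013, -0.002, -1.0]]
contact_force: [0.9, 0.0, 0.1]
width: 47.8
```

```bash
python3 plan.py 514 -425 15 2
```

```text
t 3.9 p [ 510.7 -422.    15.1] yaw 1.7 tilt 0.76 w 47.8 q [40.0, 33.0, -7.0, 87.0, 5.0, 60.0, -56.0] F [0.9 0.  0.1]
[[0.32, 0.31, 0.01, -0.3]]
```

Emit:
apply_moves(steps=[[0.3, 0.3, 0, 0], [0, 0, 0.1, 0], [0, 0, 0, 0], [0, 0, 0, 0], [0, 0, 0, 0]], grip=0.9, grip_force=20)

```text
time: 4.4
position: [515.8, -426.4, 17.4]
ee_rot: [[0.999, 0.03, -0.009], [0.03, -1.0, -0.001], [-0.009, 0.001, -1.0]]
contact_force: [-0.0, 0.3, -0.1]
width: 15.7
```

Emit:
apply_moves(steps=[[0, 0, 0, 0], [0, 0, 0, 0], [0, 0, 0, 0], [0, 0, -0.5, 0], [0, 0, -1, 0]])

```text
time: 4.9
position: [515.1, -425.7, 32.0]
ee_rot: [[0.999, 0.031, -0.011], [0.031, -1.0, 0.0], [-0.011, -0.001, -1.0]]
contact_force: [0.1, 1.0, -0.4]
width: 9.0
```

Emit:
apply_moves(steps=[[0, 0, -2, 0], [0, 0, -3, 0], [0, 0, -2, 0], [0, 0, 0, 0]])

```text
time: 5.3
position: [516.6, -426.2, 108.7]
ee_rot: [[0.999, 0.031, -0.009], [0.031, -1.0, -0.001], [-0.009, 0.001, -1.0]]
contact_force: [0.1, -0.7, -0.2]
width: 8.6
```

```bash
python3 plan.py 497.5 296.4 110 -4.2
```

```text
t 5.3 p [ 516.6 -426.2  108.7] yaw 1.7 tilt 0.51 w 8.6 q [41.0, 29.0, -7.0, 82.0, 4.0, 70.0, -55.0] F [ 0.1 -0.7 -0.2]
[[0.02, -4.25, -0.01, 0.3], [-0.01, -4.25, -0.01, 0.3], [-0.03, -4.25, -0.01, 0.3], [-0.06, -4.25, -0.01, 0.3], [-0.09, -4.25, -0.01, 0.3]]
[[-0.11, -4.25, -0.01, 0.3], [-0.14, -4.25, -0.01, 0.3], [-0.16, -4.25, -0.01, 0.3], [-0.19, -4.25, -0.01, 0.3], [-0.22, -4.25, -0.01, 0.3]]
[[-0.24, -4.25, -0.01, 0.3], [-0.27, -4.24, -0.01, 0.3], [-0.29, -4.24, -0.01, 0.3], [-0.32, -4.24, -0.01, 0.3], [-0.35, -4.24, -0.01, 0.3]]
[[-0.37, -4.24, -0.01, 0.3], [-0.4, -4.23, -0.01, 0.3]]
```

The fingers closed to 9 mm without touching anything, so the tips pass above the comb. Probe the height by touching gently with closed fingers.

Emit:
apply_moves(steps=[[0, 0, 3, 0], [0, 0, 3, 0], [0, 0, 1.5, 0], [0, 0, 0, 0], [0, 0, 0.3, 0]])

```text
time: 5.8
position: [517.3, -427.3, 31.1]
ee_rot: [[1.0, 0.031, -0.005], [0.03, -1.0, -0.004], [-0.005, 0.004, -1.0]]
contact_force: [0.9, -0.0, 0.5]
width: 8.8
```

Emit:
apply_moves(steps=[[0, 0, 0.3, 0], [0, 0, 0.3, 0], [0, 0, 0, 0]])

```text
time: 6.1
position: [518.1, -427.9, 26.5]
ee_rot: [[1.0, 0.03, -0.003], [0.03, -1.0, -0.006], [-0.003, 0.005, -1.0]]
contact_force: [-1.2, 0.0, -0.1]
width: 8.7
```

```bash
python3 plan.py 514 -425 15 2;  python3 -c "
from h import *; save('scene','s3.png',(90,170,170,230),10); save('top','t3.png'); p=status.read_state()['position']; print(p,[((w2p('scene',q)-[90,170])*10).round() for q in (p,p-[0,0,11])])"
```

```text
t 6.1 p [ 518.1 -427.9   26.5] yaw 1.7 tilt 0.37 w 8.7 q [40.0, 33.0, -7.0, 86.0, 5.0, 61.0, -56.0] F [-1.2  0.  -0.1]
[[-0.4, -0.31, 1.15, -0.3]]
[ 518.3250337  -428.06248745   26.94358966] [array([347., 521.]), array([357., 540.])]
```

View pics/s3.png

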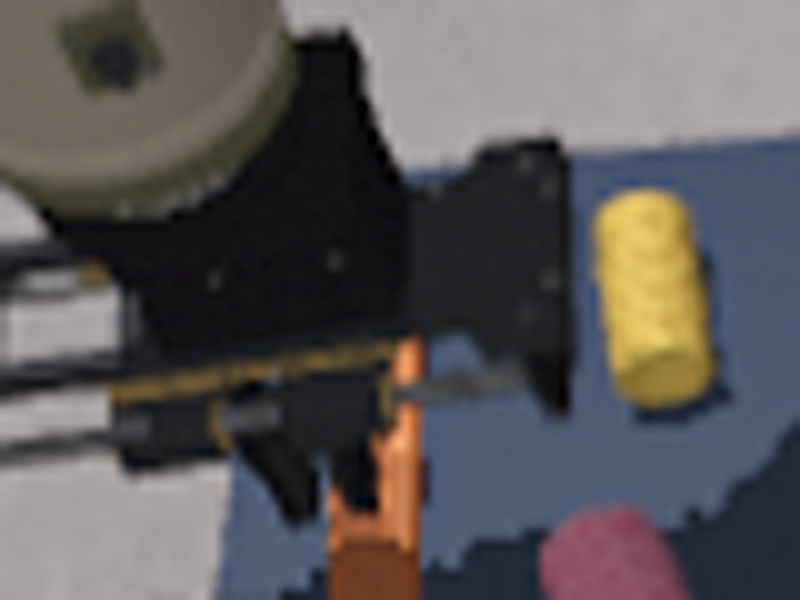

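Image: tips at crop (300,520) and (365,510), predicted about (357,540), so the real fingers look higher and slightly further to −y than reported. Keep probing down to touch.

Emit:
apply_moves(steps=[[0, 0, 0.3, 0], [0, 0, 0.3, 0], [0, 0, 0, 0]])

```text
time: 6.5
position: [518.6, -428.4, 21.2]
ee_rot: [[1.0, 0.03, -0.002], [0.03, -1.0, -0.007], [-0.002, 0.006, -1.0]]
contact_force: [0.5, -0.5, 0.2]
width: 8.8
```

Emit:
apply_moves(steps=[[0, 0, 0.3, 0], [0, 0, 0.2, 0], [0, 0, 0, 0]])

```text
time: 6.8
position: [518.5, -428.4, 15.6]
ee_rot: [[1.0, 0.03, -0.002], [0.03, -1.0, -0.006], [-0.002, 0.006, -1.0]]
contact_force: [0.2, 0.4, 0.1]
width: 8.5
```

```bash
python3 - <<'E'
import cv2
cv2.imwrite('pics/t3z.png',cv2.resize(cv2.imread('pics/t3.png')[140:250,370:480],None,fx=5,fy=5,interpolation=cv2.INTER_CUBIC))
from h import *; print([((w2p('top',q)-[370,140])*5).round() for q in ((518.2,-428,27),(518.2,-428,16),(518,-428,90))])
E
```

```text
[array([228., 247.]), array([221., 249.]), array([268., 235.])]
```

View pics/t3z.png

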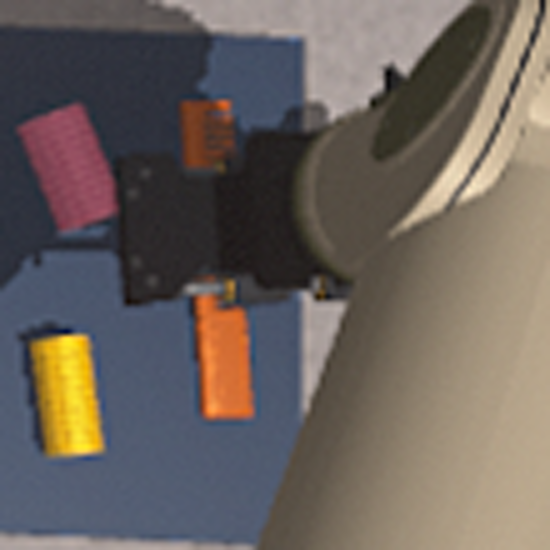

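No contact yet at reported tip height 4.6 mm; the reported z is biased. Continue down in small steps.

Emit:
apply_moves(steps=[[0, 0, 0.3, 0], [0, 0, 0, 0]])

```text
time: 7.0
position: [518.5, -428.4, 12.3]
ee_rot: [[1.0, 0.03, -0.002], [0.03, -1.0, -0.006], [-0.002, 0.006, -1.0]]
contact_force: [-0.2, 1.1, -0.6]
width: 8.6
```

Emit:
apply_moves(steps=[[0, 0, 0.3, 0], [0, 0, 0, 0]])

```text
time: 7.2
position: [518.4, -428.4, 9.0]
ee_rot: [[1.0, 0.03, -0.002], [0.03, -1.0, -0.006], [-0.002, 0.006, -1.0]]
contact_force: [-0.0, -0.8, 0.7]
width: 8.6
```

Emit:
apply_moves(steps=[[0, 0, 0.3, 0], [0, 0, 0, 0]])

```text
time: 7.4
position: [518.4, -428.4, 5.7]
ee_rot: [[1.0, 0.03, -0.002], [0.03, -1.0, -0.006], [-0.002, 0.006, -1.0]]
contact_force: [1.3, 0.1, 0.0]
width: 8.8
```

Emit:
apply_moves(steps=[[0, 0, 0.2, 0], [0, 0, 0, 0]])

```text
time: 7.6
position: [518.5, -428.4, 3.5]
ee_rot: [[1.0, 0.03, -0.002], [0.03, -1.0, -0.006], [-0.002, 0.006, -1.0]]
contact_force: [-0.2, -0.2, -0.0]
width: 8.8
```

Emit:
apply_moves(steps=[[0, 0, 0.2, 0], [0, 0, 0, 0]])

```text
time: 7.8
position: [518.5, -428.4, 1.4]
ee_rot: [[1.0, 0.03, -0.002], [0.03, -1.0, -0.006], [-0.002, 0.006, -1.0]]
contact_force: [-0.9, -0.5, 0.2]
width: 8.3
```

Emit:
apply_moves(steps=[[0, 0, 0.2, 0], [0, 0, 0, 0]])

```text
time: 8.0
position: [518.5, -428.5, -0.7]
ee_rot: [[1.0, 0.03, -0.002], [0.03, -1.0, -0.006], [-0.002, 0.006, -1.0]]
contact_force: [0.6, -0.3, 0.7]
width: 8.9
```

```bash
python3 -c "
from h import *; save('scene','s4.png',(90,170,170,230),10); p=np.array(status.read_state()['position']); print(p,[((w2p('scene',q)-[90,170])*10).round() for q in (p,p-[0,0,11])])"
```

```text
[ 5.18640193e+02 -4.28562311e+02 -5.09216610e-01] [array([369., 569.]), array([378., 587.])]
```

View pics/s4.png

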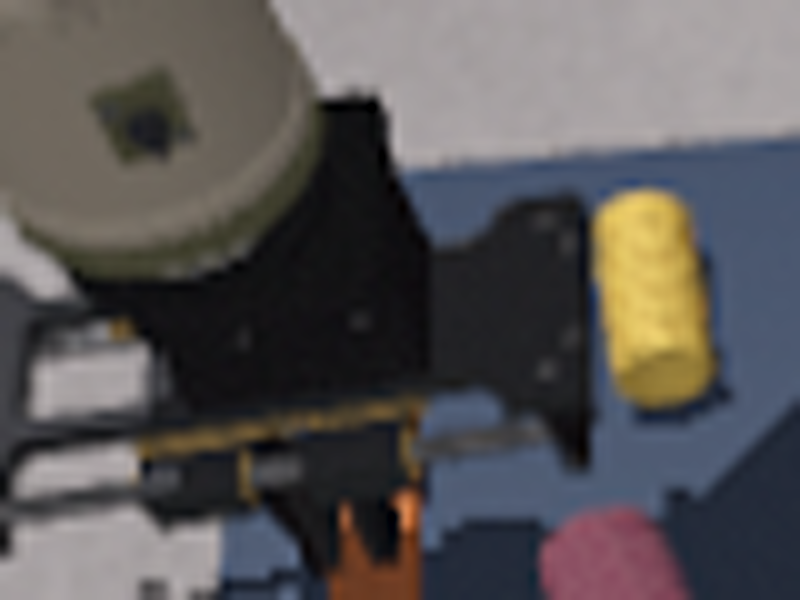

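Emit:
apply_moves(steps=[[0, 0, 0.2, 0], [0, 0, 0, 0]])

```text
time: 8.25
position: [518.7, -428.6, -2.6]
ee_rot: [[1.0, 0.03, -0.002], [0.03, -1.0, -0.007], [-0.002, 0.007, -1.0]]
contact_force: [-0.2, 0.6, -0.3]
width: 8.7
```

Emit:
apply_moves(steps=[[0, 0, 0.2, 0], [0, 0, 0, 0]])

```text
time: 8.45
position: [518.7, -428.7, -4.7]
ee_rot: [[1.0, 0.03, -0.002], [0.03, -1.0, -0.007], [-0.002, 0.007, -1.0]]
contact_force: [0.4, -0.1, 0.2]
width: 8.5
```

```bash
python3 - <<'E'
from h import *
for z in(85,100,120): print(z,[((w2p('top',(518.3+dx,-428+95,z))-[370,140])*5).round() for dx in(-37,0,37)])
E
```

```text
85 [array([ 86., 305.]), array([ 84., 236.]), array([ 82., 167.])]
100 [array([ 94., 303.]), array([ 92., 233.]), array([ 90., 163.])]
120 [array([105., 300.]), array([102., 229.]), array([100., 158.])]
```

```bash
python3 - <<'E'
from h import *
c=np.array([253.5,-571,192.5]); y=np.array([.406,-.914,0])
print('start tips pred',w2p('scene',c+43*y).round(1),w2p('scene',c-43*y).round(1),'seen ~(48,128),(81,118)')
for n,X,s in(('yel',(437,-337,18),'s4 crop'),('brown far end',(604,-422,11),''),('pot top',(561,-170,46),'')): print(n,w2p('scene',X).round(1))
im=cv2.imread('pics/raw_s0.png');h=cv2.cvtColor(im,cv2.COLOR_BGR2HSV)
def c(box,lo,hi):
    a,b,cc,d=box;m=cv2.inRange(h[b:d,a:cc],np.array(lo),np.array(hi));ys,xs=np.nonzero(m);return xs.mean()+a,ys.mean()+b
print('yel seen',c((145,185,165,215),(20,120,80),(35,255,255)),'brown',c((118,195,136,255),(5,120,60),(17,255,255)),w2p('scene',(514,-425,11)),'pinkr',c((140,215,165,250),(160,60,60),(179,255,255)),w2p('scene',(564,-343,21)))
E
```

```text
start tips pred [ 53.4 134.9] [ 81.1 124.6] seen ~(48,128),(81,118)
yel [155.  199.3]
brown far end [126.8 248.3]
pot top [207.9 218.9]
yel seen (np.float64(154.74869109947645), np.float64(199.21465968586386)) brown (np.float64(126.96976744186047), np.float64(225.68604651162792)) [127.15242782 223.52911715] pinkr (np.float64(152.67132867132867), np.float64(231.84265734265733)) [152.75511088 231.67102168]
```

```bash
python3 - <<'E'
from h import *
im=cv2.imread('pics/raw_s0.png')[60:160,0:130]
cv2.imwrite('pics/s0z.png',cv2.resize(im,None,fx=6,fy=6,interpolation=cv2.INTER_CUBIC))
E
```

View pics/s0z.png

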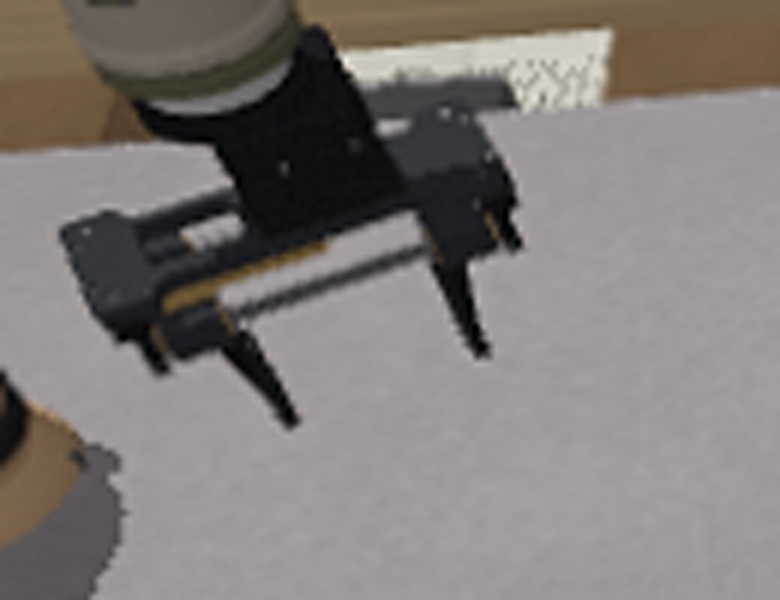

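Both cameras agree on the objects, but the tips at the start too are seen at (48.8,130.8)/(80.5,119.2) against predicted (53.4,134.9)/(81.1,124.6): the arm's reported pose is offset from the world. Keep probing for the surface.

Emit:
apply_moves(steps=[[0, 0, 0.2, 0], [0, 0, 0, 0]])

```text
time: 8.65
position: [518.8, -428.7, -6.8]
ee_rot: [[1.0, 0.03, -0.001], [0.03, -1.0, -0.007], [-0.002, 0.007, -1.0]]
contact_force: [0.4, -1.0, 0.4]
width: 8.4
```

Emit:
apply_moves(steps=[[0, 0, 0.2, 0], [0, 0, 0, 0]])

```text
time: 8.85
position: [519.2, -429.1, -6.6]
ee_rot: [[1.0, 0.03, -0.001], [0.03, -1.0, -0.008], [-0.001, 0.008, -1.0]]
contact_force: [-0.5, 0.6, -0.2]
width: 8.5
```

Emit:
apply_moves(steps=[[0, 0, 0.2, 0], [0, 0, 0, 0]])

```text
time: 9.05
position: [519.7, -429.5, -6.8]
ee_rot: [[1.0, 0.03, 0.0], [0.03, -1.0, -0.008], [0.0, 0.008, -1.0]]
contact_force: [-0.0, -0.2, -0.4]
width: 8.4
```

```bash
python3 - <<'E'
from h import *
from scipy.optimize import least_squares
p0=np.array([253.5,-571,192.5]); y=np.array([.406,-.914,0]); p3=np.array([518.2,-428,16]);p4=np.array([518.6,-428.5,-11.5]);p1=np.array([520,-421,63])
obs=[(p0+43*y,(48.8,130.8)),(p0-43*y,(80.5,119.2)),(p3,(123.3,221.5)),(p4,(125.3,226.7)),(p1,(120.7,212.5))]
f=lambda b:np.concatenate([w2p('scene',P+b)-o for P,o in obs]+[[(b[0]-0)/8]])
r=least_squares(f,np.zeros(3));print(r.x,r.fun.round(1))
E
```

```text
[ 3.91093735 -0.65603104 22.19391511] [ 1.  -0.3 -2.4  1.   0.1 -0.4  0.4 -0.7  0.8  0.2  0.5]
```

The arm stopped at reported z −6.7 (the force reading shows nothing, so it can't be trusted). If that is the comb's top, the offset is about +28.7 mm. Open and descend around the comb to confirm: the mat should stop it 8 mm lower.

Emit:
apply_moves(steps=[[-0.2, -0.3, -2, 0], [0, 0, 0, 0], [0, 0, 0, 0], [0, 0, 0, 0], [0, 0, 0, 0]], grip=0.4)

```text
time: 9.55
position: [516.8, -425.8, 11.1]
ee_rot: [[1.0, 0.03, -0.001], [0.03, -1.0, -0.007], [-0.002, 0.007, -1.0]]
contact_force: [-0.4, 0.5, 1.0]
width: 40.9
```

Emit:
apply_moves(steps=[[0, 0, 0, 0], [0, 0, 0, 0], [0, 0, 1, 0], [0, 0, 0.8, 0], [0, 0, 0, 0]])

```text
time: 10.05
position: [516.0, -425.5, -10.2]
ee_rot: [[1.0, 0.03, -0.003], [0.03, -1.0, -0.006], [-0.003, 0.006, -1.0]]
contact_force: [-1.1, -0.6, 0.4]
width: 52.4
```

Emit:
apply_moves(steps=[[0, 0, 0.4, 0], [0, 0, 0, 0]])

```text
time: 10.25
position: [516.2, -425.6, -14.7]
ee_rot: [[1.0, 0.03, -0.003], [0.03, -1.0, -0.006], [-0.003, 0.006, -1.0]]
contact_force: [0.2, 0.2, -0.0]
width: 52.1
```

Emit:
apply_moves(steps=[[0, 0, 0.3, 0], [0, 0, 0, 0]])

```text
time: 10.45
position: [516.8, -426.1, -14.3]
ee_rot: [[1.0, 0.03, -0.002], [0.03, -1.0, -0.007], [-0.002, 0.006, -1.0]]
contact_force: [0.1, -0.2, -0.4]
width: 52.5
```

Emit:
apply_moves(steps=[[0, 0, 0.2, 0], [0, 0, 0, 0]])

```text
time: 10.65
position: [517.4, -426.6, -14.8]
ee_rot: [[1.0, 0.03, -0.001], [0.03, -1.0, -0.008], [-0.001, 0.008, -1.0]]
contact_force: [-0.4, -0.5, 0.3]
width: 52.2
```

Confirmed: mat at reading −14.6, so true z = reading + 28.6. Lift 1 mm and grip.

Emit:
apply_moves(steps=[[-0.2, -0.1, -0.1, 0], [0, 0, 0, 0], [0, 0, 0, 0], [0, 0, 0, 0], [0, 0, 0, 0]], grip=0.9, grip_force=20)

```text
time: 11.15
position: [514.8, -425.3, -14.9]
ee_rot: [[1.0, 0.03, -0.001], [0.03, -1.0, -0.007], [-0.002, 0.007, -1.0]]
contact_force: [0.7, -0.3, 3.1]
width: 27.4
```

Emit:
apply_moves(steps=[[0, 0, 0, 0], [0, 0, 0, 0], [0, 0, 0, 0], [0, 0, -0.5, 0], [0, 0, -1, 0]])

```text
time: 11.65
position: [513.8, -424.4, -0.8]
ee_rot: [[1.0, 0.03, -0.004], [0.03, -1.0, -0.005], [-0.004, 0.005, -1.0]]
contact_force: [-1.0, 1.1, 0.4]
width: 27.9
```

Emit:
apply_moves(steps=[[0, 0, -2, 0], [0, 0, -3, 0], [0, 0, -2, 0], [0, 0, 0, 0]])

```text
time: 12.05
position: [514.8, -424.3, 75.4]
ee_rot: [[1.0, 0.03, -0.002], [0.03, -1.0, -0.007], [-0.002, 0.007, -1.0]]
contact_force: [0.0, -0.4, 0.0]
width: 27.5
```

```bash
python3 -c "
from h import *; save('scene','s5.png',(70,150,200,260),6)
p=np.array(status.read_state()['position'])+[0,0,28.6];print(((w2p('scene',p-[0,0,11])-[70,150])*6).round())"
python3 - <<'E'
from h import *
from scipy.optimize import least_squares
p0=np.array([253.5,-571,192.5]); y=np.array([.406,-.914,0]); p3=np.array([518.2,-428,16]);p4=np.array([518.6,-428.5,-11.5]);p1=np.array([520,-421,63])
obs=[(p0+43*y,(48.8,130.8)),(p0-43*y,(80.5,119.2)),(p3,(123.3,221.5)),(p4,(125.3,226.7)),(p1,(120.7,212.5))]
f=lambda b:np.concatenate([w2p('scene',P+np.r_[b,28.6])-o for P,o in obs])
r=least_squares(f,np.zeros(2));print(r.x,r.fun.round(1))
E
```

```text
[301. 354.]
[9.57093047 1.89167222] [ 0.7 -0.7 -2.5  0.5  0.3 -0.1  0.6 -0.4  0.9  0.5]
```

View pics/s5.png

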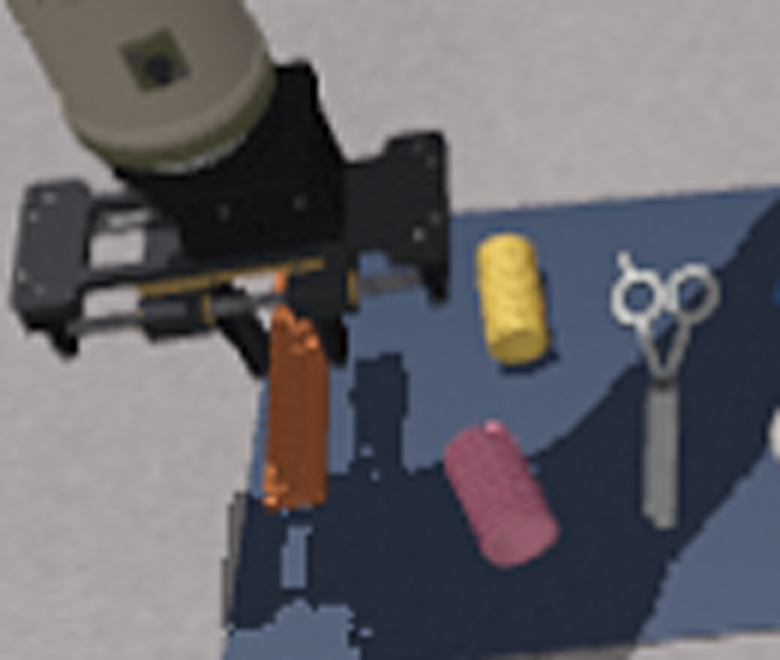

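Held: width 27.5, comb hanging level at crop (296,410). Only a z offset is needed; I'll put it in the planner and carry the comb to the tray.

```bash
sed -i "s/p=np.array(s\['position'\]);/p=np.array(s['position'])+[0,0,28.6];/" plan.py; python3 plan.py 497.5 296.4 110 -4.2 step=48
```

```text
t 12.1 p [ 514.3 -424.   102.6] yaw 1.7 tilt 0.37 w 27.8 q [41.0, 30.0, -7.0, 85.0, 4.0, 66.0, -56.0] F [-0.5 -0.1 -0. ]
[[0.03, -4.5, -0.05, 0.4], [0.0, -4.5, -0.05, 0.4], [-0.03, -4.5, -0.05, 0.4], [-0.06, -4.5, -0.05, 0.4], [-0.09, -4.5, -0.05, 0.4]]
[[-0.12, -4.5, -0.05, 0.4], [-0.14, -4.5, -0.05, 0.4], [-0.17, -4.5, -0.05, 0.4], [-0.2, -4.5, -0.05, 0.4], [-0.23, -4.5, -0.05, 0.4]]
[[-0.26, -4.5, -0.05, 0.4], [-0.29, -4.49, -0.05, 0.4], [-0.32, -4.49, -0.05, 0.4], [-0.35, -4.49, -0.05, 0.4], [-0.38, -4.49, -0.05, 0.4]]
[[-0.41, -4.49, -0.05, 0.4]]
```

Emit:
apply_moves(steps=[[0, -2.5, -0.5, 0.4], [0, -4.5, -0.3, 0.4], [0, -4.5, 0, 0.4], [0, -4.5, 0, 0.4], [-0.1, -4.5, 0, 0.4]])

```text
time: 12.6
position: [506.1, -219.4, 75.9]
ee_rot: [[1.0, -0.018, -0.008], [-0.018, -1.0, -0.007], [-0.008, 0.007, -1.0]]
contact_force: [0.9, 0.6, -0.4]
width: 27.4
```

Emit:
apply_moves(steps=[[-0.1, -4.5, 0, 0.4], [-0.1, -4.5, 0, 0.4], [-0.2, -4.5, 0, 0.4], [-0.2, -4.5, 0, 0.4], [-0.2, -4.5, 0, 0.4]])

```text
time: 13.1
position: [500.5, 14.8, 70.3]
ee_rot: [[0.998, -0.055, -0.014], [-0.055, -0.998, -0.007], [-0.013, 0.007, -1.0]]
contact_force: [1.2, -0.4, 0.2]
width: 27.6
```

```bash
python3 plan.py 497.5 296.4 100 -4.2
```

```text
t 13.1 p [500.5  14.8  98.9] yaw -3.1 tilt 0.87 w 27.6 q [12.0, 13.0, -21.0, 110.0, 5.0, 60.0, -105.0] F [ 1.2 -0.4  0.2]
[[-0.26, -4.01, -0.02, 0.2], [-0.27, -4.01, -0.02, 0.2], [-0.28, -4.01, -0.02, 0.2], [-0.29, -4.01, -0.02, 0.2], [-0.31, -4.01, -0.02, 0.2]]
[[-0.32, -4.01, -0.02, 0.2], [-0.33, -4.01, -0.02, 0.2]]
```

Emit:
apply_moves(steps=[[-0.3, -4, 0, 0.2], [-0.3, -4, 0, 0.2], [-0.3, -4, 0, 0.2], [-0.3, -4, 0, 0.2], [-0.3, -4, 0, 0.2]])

```text
time: 13.6
position: [493.2, 223.5, 65.0]
ee_rot: [[0.997, -0.072, -0.019], [-0.072, -0.997, -0.008], [-0.018, 0.009, -1.0]]
contact_force: [0.1, -0.1, 0.3]
width: 27.3
```

Emit:
apply_moves(steps=[[-0.3, -4, 0, 0], [-0.3, -2, 0, 0], [0, 0, 0, 0], [0, 0, 0, 0]])

```text
time: 14.0
position: [486.6, 292.1, 60.8]
ee_rot: [[0.998, -0.063, -0.025], [-0.063, -0.998, -0.007], [-0.024, 0.008, -1.0]]
contact_force: [-0.3, -0.6, -0.4]
width: 27.8
```

```bash
python3 plan.py 497.5 296.4 70 -4.2
```

```text
t 14.0 p [486.6 292.1  89.4] yaw -3.6 tilt 1.46 w 27.8 q [-12.0, 23.0, -29.0, 99.0, 11.0, 62.0, -137.0] F [-0.3 -0.6 -0.4]
[[1.06, -0.5, 1.94, 0.6]]
```

Emit:
apply_moves(steps=[[1.1, -0.5, 0, 0.3], [0, 0, 2, 0.3], [0, 0, 2, 0], [0, 0, 0, 0]])

```text
time: 14.4
position: [498.3, 289.9, 18.1]
ee_rot: [[0.997, -0.08, -0.025], [-0.08, -0.997, -0.01], [-0.024, 0.012, -1.0]]
contact_force: [-0.2, -0.5, 0.1]
width: 27.6
```

```bash
python3 plan.py 497.5 296.4 30 -4.2
```

```text
t 14.4 p [498.3 289.9  46.7] yaw -4.6 tilt 1.56 w 27.6 q [-12.0, 27.0, -27.0, 100.0, 13.0, 59.0, -139.0] F [-0.2 -0.5  0.1]
[[-0.13, -0.64, 1.67, -0.4]]
```

Emit:
apply_moves(steps=[[0, -0.7, 0, -0.4], [0, 0, 0, 0], [0, 0, 1, 0], [0, 0, 0.8, 0], [0, 0, 0, 0]])

```text
time: 14.9
position: [500.2, 295.4, 1.0]
ee_rot: [[0.997, -0.075, -0.023], [-0.075, -0.997, -0.01], [-0.022, 0.011, -1.0]]
contact_force: [-0.0, 0.8, -0.2]
width: 27.7
```

```bash
python3 plan.py 497.5 296.4 17 -4.2
```

```text
t 14.9 p [500.2 295.4  29.6] yaw -4.3 tilt 1.42 w 27.7 q [-13.0, 28.0, -27.0, 100.0, 14.0, 57.0, -140.0] F [-0.   0.8 -0.2]
[[-0.28, -0.08, 1.26, -0.1]]
```

Emit:
apply_moves(steps=[[-0.2, 0, 0.4, 0], [0, 0, 0.4, 0], [0, 0, 0, 0]])

```text
time: 15.2
position: [497.7, 295.5, -7.6]
ee_rot: [[0.997, -0.075, -0.023], [-0.075, -0.997, -0.01], [-0.022, 0.012, -1.0]]
contact_force: [0.6, 0.7, -0.2]
width: 27.4
```

Emit:
apply_moves(steps=[[0, 0, 0.3, 0], [0, 0, 0, 0]])

```text
time: 15.4
position: [497.8, 295.7, -10.7]
ee_rot: [[0.997, -0.075, -0.023], [-0.075, -0.997, -0.01], [-0.022, 0.011, -1.0]]
contact_force: [-0.5, 0.4, -0.6]
width: 27.6
```

Emit:
apply_moves(steps=[[0, 0, 0.3, 0], [0, 0, 0, 0]])

```text
time: 15.6
position: [498.5, 296.2, -11.6]
ee_rot: [[0.997, -0.075, -0.021], [-0.075, -0.997, -0.009], [-0.02, 0.011, -1.0]]
contact_force: [0.1, 0.3, -0.8]
width: 27.9
```

The floor contact matches (true z 17 = 6 + 11). Release narrowly and lift; then go to the dark comb.

Emit:
apply_moves(steps=[[0, 0, 0, 0], [0, 0, 0, 0], [0, 0, 0, 0], [0, 0, -0.5, 0], [0, 0, -2, 0]], grip=0.57)

```text
time: 16.1
position: [497.5, 295.3, 11.6]
ee_rot: [[0.997, -0.075, -0.025], [-0.075, -0.997, -0.011], [-0.024, 0.013, -1.0]]
contact_force: [0.4, 0.1, 0.4]
width: 37.3
```

Emit:
apply_moves(steps=[[0, 0, -3, 0], [0, 0, -3, 0], [0, 0, 0, 0]], grip=0.4)

```text
time: 16.4
position: [499.6, 296.7, 76.1]
ee_rot: [[0.997, -0.075, -0.023], [-0.075, -0.997, -0.01], [-0.022, 0.012, -1.0]]
contact_force: [0.9, 0.8, 0.5]
width: 50.1
```

```bash
python3 plan.py 507 -88 80 -11.3;  python3 -c "
from h import *; save('top','t6.png',(80,130,260,265),4)"
```

```text
t 16.4 p [499.6 296.7 104.7] yaw -4.3 tilt 1.45 w 50.1 q [-12.0, 23.0, -28.0, 96.0, 12.0, 65.0, -138.0] F [0.9 0.8 0.5]
[[0.4, 4.26, 0.27, 0.8], [0.46, 4.25, 0.27, 0.8], [0.52, 4.24, 0.27, 0.8], [0.57, 4.24, 0.27, 0.8], [0.63, 4.23, 0.27, 0.8]]
[[0.69, 4.22, 0.27, 0.8], [0.75, 4.21, 0.27, 0.8], [0.8, 4.2, 0.27, 0.8], [0.86, 4.19, 0.27, 0.8]]
```

View pics/t6.png

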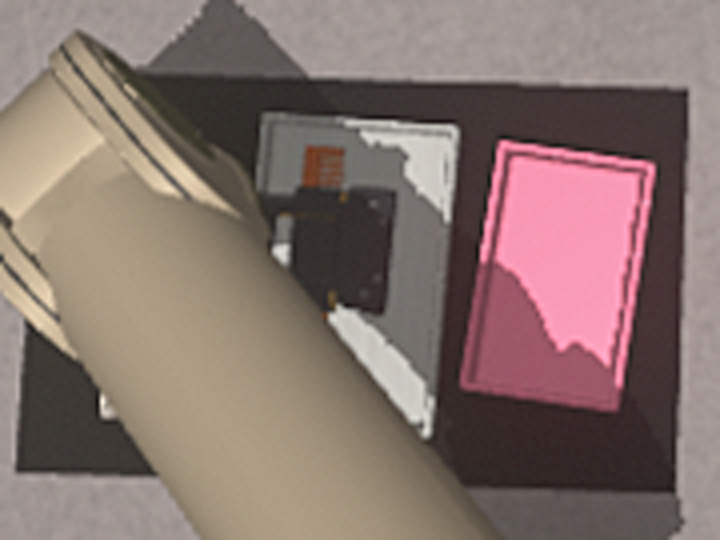

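The brown comb lies in the tray's left half, lengthwise (visible at crop (322,165)). Twelve pictures used. Now to the dark comb.

Emit:
apply_moves(steps=[[0.3, 3, 0, 0.8], [0.5, 4.3, 0, 0.8], [0.5, 4.3, 0, 0.8], [0.6, 4.2, 0, 0.8], [0.6, 4.2, 0, 0.8]])

```text
time: 16.95
position: [499.5, 94.7, 72.4]
ee_rot: [[0.99, -0.135, -0.03], [-0.135, -0.991, -0.008], [-0.029, 0.012, -1.0]]
contact_force: [1.8, 0.3, 0.1]
width: 52.5
```

Emit:
apply_moves(steps=[[0.7, 4.2, 0, 0.8], [0.7, 4.2, 0, 0.8], [0.8, 4.2, 0, 0.8], [0.8, 3.5, 0, 0.8], [0, 0, 0, 0]])

```text
time: 17.45
position: [499.4, -83.2, 69.7]
ee_rot: [[0.979, -0.201, -0.036], [-0.202, -0.979, -0.011], [-0.033, 0.018, -0.999]]
contact_force: [-0.5, -0.4, -1.5]
width: 52.3
```

```bash
python3 plan.py 509 -88 70 -11.3
```

```text
t 17.4 p [499.4 -83.2  98.3] yaw -11.6 tilt 2.16 w 52.3 q [18.0, 14.0, -16.0, 108.0, 5.0, 61.0, -102.0] F [-0.5 -0.4 -1.5]
[[1.04, 0.28, 2.83, -0.3]]
```

Emit:
apply_moves(steps=[[1.0, 0.3, 1.5, 0], [0, 0, 2, 0], [0, 0, 1.5, 0], [0, 0, 0, 0], [0, 0, 0, 0]])

```text
time: 17.95
position: [504.7, -88.5, 15.2]
ee_rot: [[0.978, -0.203, -0.041], [-0.203, -0.979, -0.009], [-0.038, 0.017, -0.999]]
contact_force: [-0.3, -0.1, 0.8]
width: 52.1
```

```bash
python3 plan.py 509 -88 15 -11.3
```

```text
t 17.9 p [504.7 -88.5  43.8] yaw -11.7 tilt 2.4 w 52.1 q [18.0, 19.0, -16.0, 109.0, 7.0, 55.0, -103.0] F [-0.3 -0.1  0.8]
[[0.41, -0.13, 2.88, -0.4]]
```

Emit:
apply_moves(steps=[[0.5, -0.1, 0.8, 0], [0, 0, 1, 0], [0, 0, 0.8, 0], [0, 0, 0, 0]])

```text
time: 18.35
position: [510.0, -87.9, -11.9]
ee_rot: [[0.979, -0.202, -0.039], [-0.202, -0.979, -0.01], [-0.036, 0.017, -0.999]]
contact_force: [-0.5, -0.1, -0.5]
width: 52.1
```

```bash
python3 plan.py 509 -88 14.5 -11.3
```

```text
t 18.4 p [510.  -87.9  16.7] yaw -11.7 tilt 2.29 w 52.1 q [18.0, 22.0, -15.0, 109.0, 8.0, 52.0, -104.0] F [-0.5 -0.1 -0.5]
[[-0.1, 0.03, 0.22, -0.4]]
```

Emit:
apply_moves(steps=[[0, 0, 0.3, 0], [0, 0, 0.1, 0], [0, 0, 0, 0], [0, 0, 0, 0], [0, 0, 0, 0]], grip=0.9, grip_force=20)

```text
time: 18.85
position: [512.2, -85.1, -14.1]
ee_rot: [[0.979, -0.2, -0.035], [-0.2, -0.98, -0.007], [-0.033, 0.014, -0.999]]
contact_force: [-0.3, -0.5, -0.9]
width: 27.9
```

Emit:
apply_moves(steps=[[0, 0, 0, 0], [0, 0, 0, 0], [0, 0, 0, 0], [0, 0, -0.5, 0], [0, 0, -1, 0]])

```text
time: 19.35
position: [511.3, -85.5, 0.3]
ee_rot: [[0.979, -0.201, -0.038], [-0.201, -0.98, -0.007], [-0.035, 0.014, -0.999]]
contact_force: [-0.7, -0.3, 0.3]
width: 27.8
```

Emit:
apply_moves(steps=[[0, 0, -2, 0], [0, 0, -3, 0], [0, 0, -2, 0], [0, 0, 0, 0]])

```text
time: 19.75
position: [514.4, -85.3, 76.2]
ee_rot: [[0.979, -0.201, -0.036], [-0.201, -0.98, -0.007], [-0.034, 0.015, -0.999]]
contact_force: [0.8, 0.2, -0.8]
width: 27.7
```

```bash
python3 plan.py 493.5 242.6 100 -4.2
```

```text
t 19.8 p [514.4 -85.3 104.8] yaw -11.6 tilt 2.11 w 27.7 q [18.0, 15.0, -16.0, 105.0, 5.0, 62.0, -102.0] F [ 0.8  0.2 -0.8]
[[-1.08, -3.96, 0.06, -0.9], [-1.02, -3.98, 0.06, -0.9], [-0.95, -4.0, 0.06, -0.9], [-0.89, -4.01, 0.06, -0.9], [-0.82, -4.02, 0.06, -0.9]]
[[-0.76, -4.04, 0.06, -0.9], [-0.69, -4.05, 0.06, -0.9], [-0.63, -4.06, 0.06, -0.9]]
```

Emit:
apply_moves(steps=[[-0.5, -2, 0, -0.7], [-0.9, -3.5, 0, -0.9], [-0.9, -3.5, 0, -0.9], [-0.9, -3.5, 0, -0.9], [-0.8, -3.5, 0, -0.9]])

```text
time: 20.25
position: [500.8, 80.9, 74.2]
ee_rot: [[0.99, -0.133, -0.037], [-0.133, -0.991, -0.009], [-0.035, 0.014, -0.999]]
contact_force: [1.0, 0.7, -0.3]
width: 27.6
```

Emit:
apply_moves(steps=[[-0.8, -3.5, 0, -0.9], [-0.7, -3.5, 0, -0.9], [-0.6, -3.5, 0, -0.8], [-0.4, -2.5, 0, 0], [0, 0, 0, 0]])

```text
time: 20.75
position: [482.6, 227.5, 70.8]
ee_rot: [[0.996, -0.073, -0.042], [-0.073, -0.997, -0.008], [-0.041, 0.011, -0.999]]
contact_force: [-0.5, 0.1, -0.1]
width: 27.6
```

```bash
python3 plan.py 493.5 242.6 60 -4.2
```

```text
t 20.8 p [482.6 227.5  99.4] yaw -4.2 tilt 2.44 w 27.6 q [-5.0, 19.0, -28.0, 103.0, 9.0, 63.0, -131.0] F [-0.5  0.1 -0.1]
[[0.97, -1.58, 3.94, -0.0]]
```

Emit:
apply_moves(steps=[[1, -1.6, 0, 0], [0.1, 0, 2, 0], [0.1, 0, 2, 0], [0, 0, 0, 0], [0, 0, 0, 0]])

```text
time: 21.25
position: [491.2, 243.7, 27.4]
ee_rot: [[0.997, -0.069, -0.046], [-0.069, -0.998, -0.009], [-0.045, 0.012, -0.999]]
contact_force: [1.0, -0.3, -0.4]
width: 27.8
```

```bash
python3 plan.py 493.5 242.6 30 -4.2
```

```text
t 21.2 p [491.2 243.7  56. ] yaw -4.0 tilt 2.66 w 27.8 q [-8.0, 24.0, -28.0, 102.0, 11.0, 59.0, -133.0] F [ 1.  -0.3 -0.4]
[[0.24, 0.09, 2.6, 0.2]]
```

Emit:
apply_moves(steps=[[0.3, 0.1, 1, 0], [0.1, 0, 1.2, 0], [0, 0, 0.6, 0], [0, 0, 0, 0]])

```text
time: 21.65
position: [494.9, 241.4, -1.5]
ee_rot: [[0.997, -0.07, -0.044], [-0.07, -0.997, -0.009], [-0.043, 0.012, -0.999]]
contact_force: [-0.5, -0.1, 0.1]
width: 27.8
```

```bash
python3 plan.py 493.5 242.6 17 -4.2
```

```text
t 21.6 p [494.9 241.4  27.1] yaw -4.0 tilt 2.56 w 27.8 q [-8.0, 26.0, -27.0, 103.0, 13.0, 56.0, -134.0] F [-0.5 -0.1  0.1]
[[-0.14, -0.11, 1.01, 0.2]]
```

Emit:
apply_moves(steps=[[0, 0, 0.5, 0], [0, 0, 0.4, 0], [0, 0, 0, 0]])

```text
time: 21.95
position: [494.7, 241.5, -10.9]
ee_rot: [[0.997, -0.07, -0.043], [-0.07, -0.997, -0.009], [-0.042, 0.012, -0.999]]
contact_force: [-0.7, 0.4, 0.6]
width: 27.5
```

Emit:
apply_moves(steps=[[0, 0, 0.3, 0], [0, 0, 0, 0], [0, 0, 0.2, 0], [0, 0, 0, 0]])

```text
time: 22.35
position: [496.0, 242.2, -11.6]
ee_rot: [[0.997, -0.07, -0.04], [-0.07, -0.997, -0.009], [-0.039, 0.012, -0.999]]
contact_force: [0.4, 0.5, -0.3]
width: 27.8
```

Emit:
apply_moves(steps=[[0, 0, 0, 0], [0, 0, 0, 0], [0, 0, 0, 0], [0, 0, -0.5, 0], [0, 0, -2, 0]], grip=0.57)

```text
time: 22.85
position: [495.4, 241.6, 11.6]
ee_rot: [[0.997, -0.07, -0.044], [-0.07, -0.997, -0.01], [-0.043, 0.013, -0.999]]
contact_force: [0.4, 0.2, -0.1]
width: 37.3
```

Emit:
apply_moves(steps=[[0, 0, -3, 0], [0, 0, -3, 0], [0, 0, 0, 0]], grip=0.2)

```text
time: 23.15
position: [498.7, 243.0, 76.0]
ee_rot: [[0.997, -0.069, -0.042], [-0.07, -0.998, -0.009], [-0.041, 0.012, -0.999]]
contact_force: [0.9, 0.3, 0.6]
width: 53.7
```

```bash
python3 plan.py 453 -164 90 35 step=35
```

```text
t 23.1 p [498.7 243.  104.6] yaw -4.0 tilt 2.47 w 53.7 q [-7.0, 21.0, -28.0, 100.0, 10.0, 65.0, -132.0] F [0.9 0.3 0.6]
[[-0.14, 3.41, 0.12, -3.3], [-0.34, 3.4, 0.12, -3.3], [-0.53, 3.37, 0.12, -3.3], [-0.72, 3.34, 0.12, -3.3], [-0.91, 3.29, 0.12, -3.3]]
[[-1.09, 3.23, 0.12, -3.3], [-1.27, 3.17, 0.12, -3.3], [-1.45, 3.09, 0.12, -3.3], [-1.62, 3.0, 0.12, -3.3], [-1.79, 2.91, 0.12, -3.3]]
[[-1.95, 2.8, 0.12, -3.3], [-2.11, 2.68, 0.12, -3.3]]
```

Emit:
apply_moves(steps=[[-0.2, 3.4, 0, -3.3], [-0.3, 3.4, 0, -3.3], [-0.5, 3.4, 0, -3.3], [-0.7, 3.3, 0, -3.3], [-0.9, 3.3, 0, -3.3]])

```text
time: 23.65
position: [480.0, 74.2, 78.3]
ee_rot: [[0.971, 0.235, -0.04], [0.235, -0.972, -0.005], [-0.041, -0.004, -0.999]]
contact_force: [0.3, -0.1, -0.9]
width: 69.3
```

Emit:
apply_moves(steps=[[-1.1, 3.2, 0, -3.3], [-1.3, 3.2, 0, -3.3], [-1.4, 3.1, 0, -3.3], [-1.6, 3, 0, -3.3], [-1.8, 2.9, 0, -3.3]])

```text
time: 24.15
position: [464.1, -102.8, 79.0]
ee_rot: [[0.858, 0.512, -0.041], [0.513, -0.859, -0.006], [-0.038, -0.016, -0.999]]
contact_force: [1.0, 0.0, 0.3]
width: 69.6
```

Emit:
apply_moves(steps=[[-1.9, 2.8, 0, -3.3], [-1, 1.5, 0, -2], [0, 0, 0, 0]])

```text
time: 24.45
position: [460.2, -161.9, 78.7]
ee_rot: [[0.808, 0.588, -0.042], [0.589, -0.808, -0.007], [-0.038, -0.019, -0.999]]
contact_force: [0.6, 0.4, -0.4]
width: 69.9
```

```bash
python3 plan.py 453 -164 70 35 step=35
```

```text
t 24.4 p [ 460.2 -161.9  107.3] yaw 36.1 tilt 2.43 w 69.9 q [30.0, 11.0, -18.0, 110.0, 5.0, 62.0, -44.0] F [ 0.6  0.4 -0.4]
[[-0.35, -0.13, 1.87, 0.5], [-0.35, -0.12, 1.87, 0.5]]
```

Emit:
apply_moves(steps=[[-0.4, -0.1, 1.5, 0.5], [0, 0, 3, 0.3], [0, 0, 2, 0], [0, 0, 0, 0]])

```text
time: 24.85
position: [454.0, -161.4, 12.2]
ee_rot: [[0.817, 0.575, -0.04], [0.575, -0.818, -0.006], [-0.036, -0.018, -0.999]]
contact_force: [-0.3, 0.5, -0.1]
width: 69.3
```

```bash
python3 plan.py 453 -164 25 35 step=35
```

```text
t 24.9 p [ 454.  -161.4   40.8] yaw 35.1 tilt 2.34 w 69.3 q [30.0, 16.0, -18.0, 114.0, 7.0, 54.0, -47.0] F [-0.3  0.5 -0.1]
[[-0.23, 0.15, 1.58, 0.1]]
```

Emit:
apply_moves(steps=[[-0.2, 0.2, 0.6, 0], [0, 0, 1, 0], [0, 0, 0, 0]])

```text
time: 25.15
position: [454.0, -163.1, -3.3]
ee_rot: [[0.817, 0.576, -0.039], [0.576, -0.817, -0.006], [-0.035, -0.018, -0.999]]
contact_force: [-0.2, -0.3, 0.2]
width: 70.1
```

Emit:
apply_moves(steps=[[0, 0, 0, 0], [0, 0, 0, 0], [0, 0, 0, 0], [0, 0, 0, 0], [0, 0, 0, 0]], grip=0.8, grip_force=15)

```text
time: 25.65
position: [455.5, -163.4, -1.6]
ee_rot: [[0.817, 0.576, -0.036], [0.576, -0.817, -0.007], [-0.033, -0.015, -0.999]]
contact_force: [-0.6, -0.5, 0.9]
width: 43.9
```

Emit:
apply_moves(steps=[[0, 0, 0, 0], [0, 0, 0, 0], [0, 0, 0, 0], [0, 0, -0.5, 0], [0, 0, -1, 0]])

```text
time: 26.15
position: [455.2, -163.0, 13.3]
ee_rot: [[0.817, 0.576, -0.038], [0.576, -0.817, -0.006], [-0.035, -0.017, -0.999]]
contact_force: [0.0, 0.4, -0.7]
width: 43.9
```

Emit:
apply_moves(steps=[[0, 0, -2, 0], [0, 0, -3, 0], [0, 0, -2, 0], [0, 0, 0, 0]])

```text
time: 26.55
position: [458.7, -162.5, 89.5]
ee_rot: [[0.817, 0.576, -0.036], [0.576, -0.817, -0.007], [-0.033, -0.015, -0.999]]
contact_force: [-0.3, 0.8, 0.2]
width: 44.0
```

```bash
python3 plan.py 497 411 110 4.5 step=38; python3 -c "
from h import *; save('scene','s7.png',(140,120,270,220),5)"
```

```text
t 26.6 p [ 458.7 -162.5  118.1] yaw 35.2 tilt 2.08 w 44.0 q [30.0, 10.0, -18.0, 110.0, 4.0, 63.0, -45.0] F [-0.3  0.8  0.2]
[[2.26, -2.79, 0.05, 1.9], [2.17, -2.86, 0.05, 1.9], [2.07, -2.94, 0.05, 1.9], [1.97, -3.0, 0.05, 1.9], [1.87, -3.07, 0.05, 1.9]]
[[1.77, -3.13, 0.05, 1.9], [1.66, -3.19, 0.05, 1.9], [1.55, -3.24, 0.05, 1.9], [1.44, -3.29, 0.05, 1.9], [1.33, -3.34, 0.05, 1.9]]
[[1.22, -3.38, 0.05, 1.9], [1.11, -3.42, 0.05, 1.9], [0.99, -3.45, 0.05, 1.9], [0.87, -3.48, 0.05, 1.9], [0.76, -3.51, 0.05, 1.9]]
[[0.64, -3.53, 0.05, 1.9]]
```

View pics/s7.png

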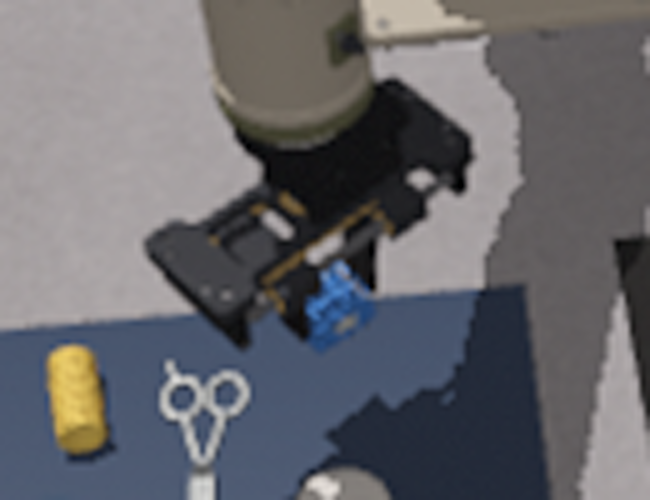

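The guard is held upright between the fingers (crop (340,305)), width 44. Carry to the rack.

Emit:
apply_moves(steps=[[1.4, -1.8, 0, 1.9], [2.2, -2.8, 0, 1.9], [2.1, -2.9, 0, 1.9], [2, -3, 0, 1.9], [1.9, -3.1, 0, 1.9]])

```text
time: 27.1
position: [468.5, 3.2, 83.9]
ee_rot: [[0.907, 0.418, -0.041], [0.418, -0.908, -0.007], [-0.04, -0.01, -0.999]]
contact_force: [0.5, 0.0, 0.3]
width: 43.6
```

Emit:
apply_moves(steps=[[1.8, -3.1, 0, 1.9], [1.7, -3.2, 0, 1.9], [1.6, -3.2, 0, 1.9], [1.4, -3.3, 0, 1.9], [1.3, -3.3, 0, 1.9]])

```text
time: 27.6
position: [481.0, 188.2, 77.9]
ee_rot: [[0.966, 0.255, -0.046], [0.255, -0.967, -0.009], [-0.047, -0.004, -0.999]]
contact_force: [0.1, -1.5, -0.2]
width: 43.5
```

```bash
python3 plan.py 497 411 110 4.5 step=36
```

```text
t 27.6 p [481.  188.2 106.5] yaw 14.8 tilt 2.7 w 43.5 q [1.0, 17.0, -31.0, 105.0, 9.0, 64.0, -108.0] F [ 0.1 -1.5 -0.2]
[[1.03, -3.02, -0.05, 1.5], [0.96, -3.05, -0.05, 1.5], [0.88, -3.07, -0.05, 1.5], [0.8, -3.09, -0.05, 1.5], [0.72, -3.11, -0.05, 1.5]]
[[0.64, -3.13, -0.05, 1.5], [0.56, -3.14, -0.05, 1.5]]
```

Emit:
apply_moves(steps=[[1.1, -3, -0.1, 1.5], [1.1, -3.1, -0.1, 1.5], [1, -3.1, -0.1, 1.5], [0.9, -3.1, -0.1, 1.5], [0.8, -3.1, -0.1, 1.5]])

```text
time: 28.1
position: [494.9, 354.6, 75.4]
ee_rot: [[0.991, 0.121, -0.053], [0.121, -0.993, -0.012], [-0.054, 0.005, -0.999]]
contact_force: [1.0, -0.3, 0.4]
width: 43.8
```

Emit:
apply_moves(steps=[[0.7, -3.1, -0.1, 1.5], [0.6, -2.2, 0, 0.8], [0, 0, 0, 0], [0, 0, 0, 0]])

```text
time: 28.5
position: [498.0, 414.5, 70.4]
ee_rot: [[0.995, 0.085, -0.06], [0.085, -0.996, -0.013], [-0.061, 0.008, -0.998]]
contact_force: [-0.6, -0.6, 0.1]
width: 44.0
```

```bash
python3 plan.py 497 411 70 4.5 step=36
```

```text
t 28.5 p [498.  414.5  99. ] yaw 4.9 tilt 3.52 w 44.0 q [-21.0, 33.0, -31.0, 84.0, 15.0, 70.0, -138.0] F [-0.6 -0.6  0.1]
[[-0.12, 0.34, 2.9, 0.4]]
```

Emit:
apply_moves(steps=[[0.3, 0.3, 0, 0.4], [0, 0, 2, 0], [0, 0, 2, 0], [0, 0, 0, 0], [0, 0, 0, 0]])

```text
time: 29.0
position: [501.7, 404.0, 29.4]
ee_rot: [[0.996, 0.072, -0.059], [0.071, -0.997, -0.017], [-0.06, 0.012, -0.998]]
contact_force: [0.4, 0.3, 0.0]
width: 43.9
```

```bash
python3 plan.py 497 411 30 4.5 step=36; python3 -c "
from h import *; save('scene','s8.png',(325,130,445,220),6)"
```

```text
t 29.0 p [501.7 404.   58. ] yaw 4.1 tilt 3.51 w 43.9 q [-21.0, 35.0, -30.0, 86.0, 16.0, 66.0, -139.0] F [0.4 0.3 0. ]
[[-0.41, -0.73, 2.8, -0.4]]
```

View pics/s8.png

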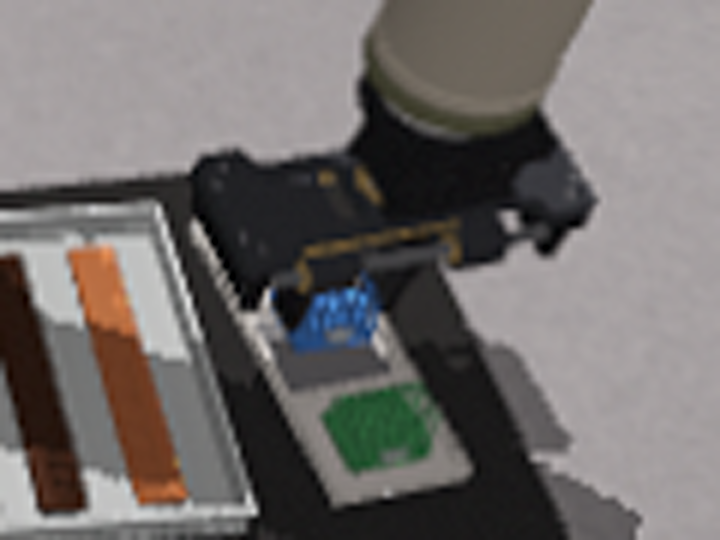

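Both combs lie parallel in the tray (crop (40,390), (125,380)); the guard is above the grey bay (crop (335,325)). Correct by 7 mm in y and lower.

Emit:
apply_moves(steps=[[-0.3, -0.8, 0, 0], [0, 0, 0, 0], [0, 0, 1, 0], [0, 0, 0.7, 0], [0, 0, 0, 0]])

```text
time: 29.55
position: [498.0, 412.7, 14.0]
ee_rot: [[0.996, 0.071, -0.056], [0.07, -0.997, -0.014], [-0.057, 0.01, -0.998]]
contact_force: [0.0, -0.7, -0.3]
width: 43.7
```

```bash
python3 plan.py 497 411 30 4.5 step=36
```

```text
t 29.6 p [498.  412.7  42.6] yaw 4.0 tilt 3.3 w 43.7 q [-22.0, 36.0, -29.0, 87.0, 17.0, 65.0, -140.0] F [ 0.  -0.7 -0.3]
[[-0.12, 0.17, 1.26, -0.5]]
```

Emit:
apply_moves(steps=[[0, 0.1, 0.4, 0], [0, 0, 0.5, 0], [0, 0, 0, 0]])

```text
time: 29.85
position: [497.4, 411.2, 3.7]
ee_rot: [[0.996, 0.071, -0.056], [0.07, -0.997, -0.015], [-0.057, 0.011, -0.998]]
contact_force: [-0.0, 0.5, -0.1]
width: 43.7
```

Emit:
apply_moves(steps=[[0, 0, 0.3, 0], [0, 0, 0, 0]])

```text
time: 30.05
position: [497.8, 411.3, 1.6]
ee_rot: [[0.996, 0.071, -0.055], [0.07, -0.997, -0.015], [-0.056, 0.011, -0.998]]
contact_force: [0.0, -0.2, -0.6]
width: 43.7
```

Emit:
apply_moves(steps=[[0, 0, 0.2, 0], [0, 0, 0, 0]])

```text
time: 30.25
position: [498.4, 411.6, 1.0]
ee_rot: [[0.996, 0.07, -0.054], [0.07, -0.997, -0.014], [-0.055, 0.01, -0.998]]
contact_force: [-0.6, -1.6, 0.2]
width: 43.7
```

Guard is on the floor. Release, lift, and go to the pink roller.

Emit:
apply_moves(steps=[[0, 0, 0, 0], [0, 0, 0, 0], [0, 0, 0, 0], [0, 0, 0, 0], [0, 0, -1, 0]], grip=0.25)

```text
time: 30.75
position: [498.0, 410.9, 9.4]
ee_rot: [[0.996, 0.07, -0.056], [0.07, -0.997, -0.016], [-0.057, 0.012, -0.998]]
contact_force: [0.2, -0.1, -0.2]
width: 64.6
```

Emit:
apply_moves(steps=[[0, 0, -2, 0], [0, 0, -3, 0], [0, 0, -3, 0], [0, 0, -1, 0], [0, 0, 0, 0]])

```text
time: 31.25
position: [503.4, 412.8, 105.7]
ee_rot: [[0.996, 0.071, -0.055], [0.07, -0.997, -0.014], [-0.056, 0.01, -0.998]]
contact_force: [-0.1, 0.0, -0.1]
width: 65.2
```

```bash
python3 plan.py 530 0 110 12 564 -343 90 21 step=42
```

```text
t 31.2 p [503.4 412.8 134.3] yaw 4.0 tilt 3.27 w 65.2 q [-21.0, 32.0, -31.0, 82.0, 14.0, 74.0, -138.0] F [-0.1  0.  -0.1]
[[-0.02, 4.14, 0.24, -0.8], [-0.08, 4.14, 0.24, -0.8], [-0.14, 4.13, 0.24, -0.8], [-0.2, 4.13, 0.24, -0.8], [-0.25, 4.13, 0.24, -0.8]]
[[-0.31, 4.13, 0.24, -0.8], [-0.37, 4.12, 0.24, -0.8], [-0.43, 4.11, 0.24, -0.8], [-0.48, 4.11, 0.24, -0.8], [-0.54, 4.1, 0.24, -0.8]]
[[-0.42, 3.81, 0.22, -1.0], [-0.49, 3.8, 0.22, -1.0], [-0.56, 3.79, 0.22, -1.0], [-0.62, 3.78, 0.22, -1.0], [-0.69, 3.77, 0.22, -1.0]]
[[-0.75, 3.76, 0.22, -1.0], [-0.82, 3.74, 0.22, -1.0], [-0.88, 3.73, 0.22, -1.0], [-0.95, 3.71, 0.22, -1.0]]
```

Emit:
apply_moves(steps=[[0, 3, 0, -0.8], [-0.1, 4.1, 0.2, -0.8], [-0.1, 4.1, 0.2, -0.8], [-0.2, 4.1, 0.2, -0.8], [-0.2, 4.1, 0.2, -0.8]])

```text
time: 31.75
position: [512.2, 219.4, 94.5]
ee_rot: [[0.986, 0.154, -0.061], [0.153, -0.988, -0.012], [-0.062, 0.003, -0.998]]
contact_force: [0.7, 0.1, -1.0]
width: 65.2
```

Emit:
apply_moves(steps=[[-0.3, 4.1, 0.2, -0.8], [-0.4, 4.1, 0.2, -0.8], [-0.4, 4.1, 0.2, -0.8], [-0.5, 4.1, 0.2, -0.8], [-0.5, 4.1, 0.2, -0.8]])

```text
time: 32.25
position: [524.2, 4.0, 80.5]
ee_rot: [[0.972, 0.225, -0.068], [0.224, -0.974, -0.014], [-0.069, -0.002, -0.998]]
contact_force: [0.9, 0.4, -0.2]
width: 65.5
```

```bash
python3 plan.py 564 -343 100 21 step=42
```

```text
t 32.2 p [524.2   4.  109.1] yaw 13.0 tilt 3.96 w 65.5 q [16.0, 18.0, -25.0, 103.0, 8.0, 66.0, -89.0] F [ 0.9  0.4 -0.2]
[[-0.44, 3.86, 0.1, -0.9], [-0.5, 3.85, 0.1, -0.9], [-0.56, 3.84, 0.1, -0.9], [-0.62, 3.83, 0.1, -0.9], [-0.67, 3.82, 0.1, -0.9]]
[[-0.73, 3.81, 0.1, -0.9], [-0.79, 3.8, 0.1, -0.9], [-0.85, 3.79, 0.1, -0.9], [-0.91, 3.77, 0.1, -0.9]]
```

Emit:
apply_moves(steps=[[-0.5, 4.3, -0.1, -1], [-0.6, 4.3, -0.1, -1], [-0.7, 4.3, -0.1, -1], [-0.7, 4.3, -0.1, -1], [-0.8, 4.3, -0.1, -1]])

```text
time: 32.75
position: [544.3, -220.7, 81.3]
ee_rot: [[0.947, 0.313, -0.075], [0.313, -0.95, -0.013], [-0.075, -0.011, -0.997]]
contact_force: [1.4, 0.4, 0.0]
width: 65.0
```

Emit:
apply_moves(steps=[[-0.9, 4.2, -0.1, -1], [-0.9, 4.2, 0, -1], [-0.8, 2.5, 0, -1], [0, 0, 0, 0]])

```text
time: 33.15
position: [550.4, -344.3, 77.2]
ee_rot: [[0.931, 0.357, -0.082], [0.357, -0.934, -0.013], [-0.082, -0.017, -0.997]]
contact_force: [-0.3, 0.5, -0.3]
width: 65.2
```

```bash
python3 plan.py 564 -343 60 21 step=42
```

```text
t 33.1 p [ 550.4 -344.3  105.8] yaw 21.0 tilt 4.79 w 65.2 q [37.0, 31.0, -15.0, 83.0, 11.0, 71.0, -49.0] F [-0.3  0.5 -0.3]
[[0.66, 0.18, 2.29, -0.0], [0.66, 0.18, 2.29, -0.0]]
```

Emit:
apply_moves(steps=[[2, 0.5, 0.5, 0], [0, 0, 2.5, 0], [0, 0, 2.5, 0], [0, 0, 0, 0], [0, 0, 0, 0]])

```text
time: 33.65
position: [564.9, -339.3, 14.8]
ee_rot: [[0.93, 0.356, -0.087], [0.356, -0.934, -0.009], [-0.085, -0.022, -0.996]]
contact_force: [0.1, 0.2, 0.3]
width: 65.4
```

```bash
python3 plan.py 564 -343 17 21 step=42
```

```text
t 33.6 p [ 564.9 -339.3   43.4] yaw 21.0 tilt 5.03 w 65.4 q [36.0, 36.0, -15.0, 84.0, 12.0, 66.0, -51.0] F [0.1 0.2 0.3]
[[-0.22, 0.32, 2.64, -0.0]]
```

Emit:
apply_moves(steps=[[0, 0.4, 0.5, 0], [0, 0, 1.2, 0], [0, 0, 0.8, 0], [0, 0, 0, 0]])

```text
time: 34.05
position: [565.5, -343.4, -9.5]
ee_rot: [[0.93, 0.357, -0.084], [0.357, -0.934, -0.011], [-0.082, -0.02, -0.996]]
contact_force: [0.2, 0.2, 0.3]
width: 65.6
```

Emit:
apply_moves(steps=[[0, 0, 0, 0], [0, 0, 0, 0], [0, 0, 0, 0], [0, 0, 0, 0], [0, 0, 0, 0]], grip=0.8, grip_force=12)

```text
time: 34.55
position: [566.0, -343.7, -8.4]
ee_rot: [[0.931, 0.356, -0.083], [0.357, -0.934, -0.011], [-0.081, -0.019, -0.996]]
contact_force: [0.3, 0.0, 0.3]
width: 36.0
```

Emit:
apply_moves(steps=[[0, 0, 0, 0], [0, 0, 0, 0], [0, 0, 0, 0]])

```text
time: 34.85
position: [566.2, -343.7, -8.2]
ee_rot: [[0.931, 0.356, -0.083], [0.357, -0.934, -0.011], [-0.081, -0.019, -0.997]]
contact_force: [-0.7, -0.3, -0.0]
width: 35.7
```

Emit:
apply_moves(steps=[[0, 0, -0.5, 0], [0, 0, -1.5, 0], [0, 0, -3, 0], [0, 0, -4, 0], [0, 0, -2, 0]])

```text
time: 35.35
position: [573.9, -341.4, 105.2]
ee_rot: [[0.93, 0.356, -0.087], [0.357, -0.934, -0.009], [-0.085, -0.023, -0.996]]
contact_force: [0.7, -1.0, 0.3]
width: 35.9
```

```bash
python3 plan.py 454 122 125 -8 step=46
```

```text
t 35.4 p [ 573.9 -341.4  133.8] yaw 21.0 tilt 5.03 w 35.9 q [36.0, 32.0, -15.0, 78.0, 11.0, 75.0, -50.0] F [ 0.7 -1.   0.3]
[[0.49, -4.32, 0.08, 2.6], [0.29, -4.34, 0.08, 2.6], [0.09, -4.35, 0.08, 2.6], [-0.11, -4.35, 0.08, 2.6], [-0.31, -4.34, 0.08, 2.6]]
[[-0.51, -4.32, 0.08, 2.6], [-0.7, -4.29, 0.08, 2.6], [-0.9, -4.26, 0.08, 2.6], [-1.1, -4.21, 0.08, 2.6], [-1.29, -4.16, 0.08, 2.6]]
[[-1.48, -4.09, 0.08, 2.6]]
```

Emit:
apply_moves(steps=[[0.4, -3, 0, 2.6], [0.3, -4.3, -0.1, 2.6], [0.1, -4.3, -0.1, 2.6], [-0.1, -4.3, -0.1, 2.6], [-0.3, -4.3, -0.1, 2.6]])

```text
time: 35.85
position: [527.6, -146.8, 122.0]
ee_rot: [[0.99, 0.12, -0.074], [0.12, -0.993, -0.016], [-0.075, 0.007, -0.997]]
contact_force: [0.9, 0.8, 0.1]
width: 36.1
```

Emit:
apply_moves(steps=[[-0.5, -4.3, -0.1, 2.6], [-0.7, -4.3, -0.1, 2.6], [-0.9, -4.3, -0.1, 2.6], [-1.1, -4.2, -0.1, 2.6], [-1.2, -4.2, -0.1, 2.6]])

```text
time: 36.35
position: [477.1, 74.0, 134.7]
ee_rot: [[0.991, -0.115, -0.064], [-0.116, -0.993, -0.019], [-0.062, 0.026, -0.998]]
contact_force: [0.5, 0.2, -0.0]
width: 36.0
```

Emit:
apply_moves(steps=[[-1.2, -2.5, 0, 2], [0, 0, 0, 0], [0, 0, 0, 0]])

```text
time: 36.65
position: [466.9, 108.7, 139.3]
ee_rot: [[0.988, -0.141, -0.059], [-0.142, -0.99, -0.018], [-0.055, 0.026, -0.998]]
contact_force: [-0.6, -0.3, -0.2]
width: 35.8
```

```bash
python3 plan.py 454 122 80 -8 step=46
```

```text
t 36.6 p [466.9 108.7 167.9] yaw -8.2 tilt 3.52 w 35.8 q [8.0, 8.0, -29.0, 106.0, 4.0, 71.0, -120.0] F [-0.6 -0.3 -0.2]
[[-0.73, -0.57, 4.39, -0.1], [-0.73, -0.57, 4.39, -0.1]]
```

Emit:
apply_moves(steps=[[-0.5, -0.7, 2, 0], [-0.4, -0.8, 3.5, 0], [0, 0, 3, 0], [0, 0, 0, 0], [0, 0, 0, 0]])

```text
time: 37.15
position: [459.7, 118.7, 56.8]
ee_rot: [[0.988, -0.147, -0.052], [-0.148, -0.989, -0.019], [-0.048, 0.026, -0.998]]
contact_force: [-0.0, 0.5, -0.0]
width: 35.8
```

```bash
python3 plan.py 454 122 50 -8 step=46
```

```text
t 37.1 p [459.7 118.7  85.4] yaw -8.5 tilt 3.16 w 35.8 q [6.0, 13.0, -29.0, 111.0, 7.0, 60.0, -124.0] F [-0.   0.5 -0. ]
[[-0.61, -0.24, 3.54, -0.5]]
```

Emit:
apply_moves(steps=[[-0.3, -0.4, 0, -0.3], [0, 0, 2, 0], [0, 0, 2, 0], [0, 0, 1, 0], [0, 0, 0, 0]])

```text
time: 37.65
position: [460.8, 122.4, 13.1]
ee_rot: [[0.989, -0.144, -0.041], [-0.145, -0.989, -0.017], [-0.038, 0.023, -0.999]]
contact_force: [0.4, -0.4, 0.7]
width: 35.9
```

```bash
python3 plan.py 454 122 23.3 -8 step=46
```

```text
t 37.6 p [460.8 122.4  41.7] yaw -8.3 tilt 2.53 w 35.9 q [5.0, 17.0, -28.0, 114.0, 10.0, 55.0, -127.0] F [ 0.4 -0.4  0.7]
[[-0.67, 0.14, 1.84, -0.3]]
```

Emit:
apply_moves(steps=[[-0.4, 0, 0.8, 0], [0, 0, 0.7, 0], [0, 0, 0, 0]])

```text
time: 37.95
position: [457.6, 123.2, -0.4]
ee_rot: [[0.989, -0.144, -0.037], [-0.145, -0.989, -0.017], [-0.034, 0.022, -0.999]]
contact_force: [-0.3, 0.4, 0.5]
width: 35.9
```

Emit:
apply_moves(steps=[[0, 0, 0.3, 0], [0, 0, 0, 0]])

```text
time: 38.15
position: [457.8, 123.3, -3.2]
ee_rot: [[0.989, -0.144, -0.037], [-0.145, -0.989, -0.017], [-0.034, 0.022, -0.999]]
contact_force: [-0.4, 0.8, 0.2]
width: 36.0
```

Emit:
apply_moves(steps=[[0, 0, 0.2, 0], [0, 0, 0, 0]])

```text
time: 38.35
position: [458.3, 123.4, -4.8]
ee_rot: [[0.989, -0.144, -0.035], [-0.145, -0.989, -0.016], [-0.033, 0.021, -0.999]]
contact_force: [-0.3, -0.0, -0.3]
width: 36.0
```

Emit:
apply_moves(steps=[[0, 0, 0, 0], [0, 0, 0, 0], [0, 0, 0, 0], [0, 0, 0, 0], [0, 0, -0.5, 0]], grip=0.45)

```text
time: 38.85
position: [458.0, 123.3, -0.0]
ee_rot: [[0.989, -0.144, -0.037], [-0.145, -0.989, -0.017], [-0.034, 0.022, -0.999]]
contact_force: [-0.0, -0.5, -0.8]
width: 47.8
```

Emit:
apply_moves(steps=[[0, 0, -1.5, 0], [0, 0, -3, 0], [0, 0, -3, 0], [0, 0, -2, 0], [0, 0, 0, 0]])

```text
time: 39.35
position: [461.1, 125.3, 99.9]
ee_rot: [[0.989, -0.143, -0.037], [-0.144, -0.989, -0.016], [-0.035, 0.021, -0.999]]
contact_force: [-0.2, -0.7, -0.4]
width: 47.7
```

```bash
python3 plan.py 437 -337 120 6.6 step=46
```

```text
t 39.4 p [461.1 125.3 128.5] yaw -8.3 tilt 2.33 w 47.7 q [7.0, 10.0, -30.0, 109.0, 5.0, 65.0, -123.0] F [-0.2 -0.7 -0.4]
[[0.39, 4.19, 0.08, -1.4], [0.29, 4.2, 0.08, -1.4], [0.19, 4.2, 0.08, -1.4], [0.09, 4.21, 0.08, -1.4], [-0.01, 4.21, 0.08, -1.4]]
[[-0.11, 4.21, 0.08, -1.4], [-0.21, 4.2, 0.08, -1.4], [-0.31, 4.2, 0.08, -1.4], [-0.41, 4.19, 0.08, -1.4], [-0.5, 4.18, 0.08, -1.4]]
[[-0.6, 4.17, 0.08, -1.4]]
```

Emit:
apply_moves(steps=[[0.4, 3, 0, -1.4], [0.3, 4.2, 0, -1.4], [0.2, 4.2, 0, -1.4], [0.1, 4.2, 0, -1.4], [0, 4.2, 0, -1.4]], grip=0.3)

```text
time: 39.85
position: [452.8, -72.7, 102.1]
ee_rot: [[0.999, -0.005, -0.036], [-0.006, -1.0, -0.014], [-0.036, 0.014, -0.999]]
contact_force: [0.4, 0.4, 0.5]
width: 60.9
```

Emit:
apply_moves(steps=[[-0.1, 4.2, 0, -1.4], [-0.2, 4.2, 0, -1.4], [-0.3, 4.2, 0, -1.4], [-0.4, 4.2, 0, -1.4], [-0.5, 4.2, 0, -1.4]])

```text
time: 40.35
position: [443.8, -291.4, 102.5]
ee_rot: [[0.992, 0.123, -0.039], [0.122, -0.992, -0.014], [-0.041, 0.009, -0.999]]
contact_force: [-0.3, 0.5, 0.6]
width: 61.1
```

Emit:
apply_moves(steps=[[-0.6, 2.5, 0, -1.4], [0, 0, 0, 0], [0, 0, 0, 0]])

```text
time: 40.65
position: [437.2, -324.0, 100.3]
ee_rot: [[0.989, 0.14, -0.043], [0.139, -0.99, -0.014], [-0.045, 0.008, -0.999]]
contact_force: [-0.2, 0.2, 0.3]
width: 60.7
```

```bash
python3 plan.py 437 -337 60 6.6 step=46
```

```text
t 40.6 p [ 437.2 -324.   128.9] yaw 8.0 tilt 2.59 w 60.7 q [38.0, 15.0, -9.0, 102.0, 5.0, 65.0, -55.0] F [-0.2  0.2  0.3]
[[-0.1, 0.64, 3.44, 0.7], [-0.09, 0.65, 3.44, 0.7]]
```

Emit:
apply_moves(steps=[[0.3, 1.2, 1, 0.7], [0, 0, 3.5, 0.7], [0, 0, 2.5, 0], [0, 0, 0, 0], [0, 0, 0, 0]], grip=0.45)

```text
time: 41.15
position: [441.0, -330.7, 28.2]
ee_rot: [[0.992, 0.12, -0.042], [0.12, -0.993, -0.012], [-0.043, 0.007, -0.999]]
contact_force: [0.0, -0.3, 0.5]
width: 48.2
```

```bash
python3 plan.py 437 -337 18 6.6 step=46; python3 -c "
from h import *; save('scene','s9.png',(110,150,220,240),7)"
```

```text
t 41.1 p [ 441.  -330.7   56.8] yaw 6.9 tilt 2.52 w 48.2 q [38.0, 21.0, -9.0, 104.0, 6.0, 57.0, -56.0] F [ 0.  -0.3  0.5]
[[-0.48, 0.58, 3.88, 0.3]]
```

View pics/s9.png

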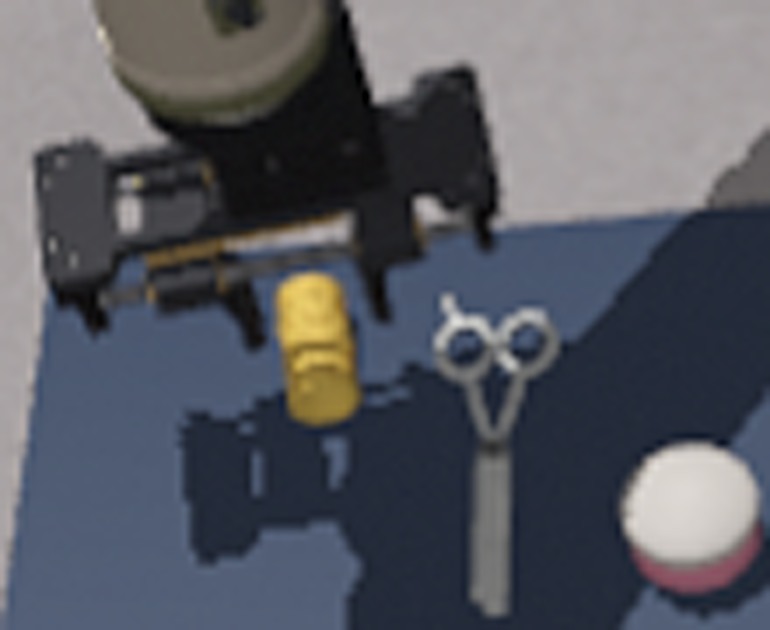

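The fingers (crop (255,340), (380,315)) straddle the yellow roller (318,350), clear of the scissors. Correct y by 6 mm, descend, grip.

Emit:
apply_moves(steps=[[-0.3, 0.6, 0, 0.3], [0, 0, 0, 0], [0, 0, 1.5, 0], [0, 0, 1.5, 0], [0, 0, 0, 0]])

```text
time: 41.7
position: [439.4, -338.7, -0.1]
ee_rot: [[0.993, 0.115, -0.037], [0.114, -0.993, -0.015], [-0.039, 0.011, -0.999]]
contact_force: [-0.0, -0.5, -1.0]
width: 47.8
```

```bash
python3 plan.py 437 -337 18 6.6 step=46
```

```text
t 41.7 p [ 439.4 -338.7   28.5] yaw 6.6 tilt 2.31 w 47.8 q [39.0, 23.0, -8.0, 105.0, 6.0, 54.0, -56.0] F [-0.  -0.5 -1. ]
[[-0.22, -0.2, 1.05, -0.0]]
```

Emit:
apply_moves(steps=[[-0.1, -0.1, 0.6, 0], [0, 0, 0.5, 0], [0, 0, 0, 0]])

```text
time: 42.0
position: [437.3, -337.6, -12.9]
ee_rot: [[0.993, 0.115, -0.039], [0.114, -0.993, -0.014], [-0.04, 0.01, -0.999]]
contact_force: [-0.1, -0.4, 0.6]
width: 47.7
```

Emit:
apply_moves(steps=[[0, 0, 0, 0], [0, 0, 0, 0], [0, 0, 0, 0], [0, 0, 0, 0], [0, 0, 0, 0]], grip=0.8, grip_force=12)

```text
time: 42.5
position: [437.9, -337.8, -12.1]
ee_rot: [[0.993, 0.115, -0.037], [0.115, -0.993, -0.015], [-0.039, 0.011, -0.999]]
contact_force: [0.0, 1.0, 0.3]
width: 29.7
```

Emit:
apply_moves(steps=[[0, 0, 0, 0], [0, 0, 0, 0], [0, 0, -0.5, 0], [0, 0, -1.5, 0], [0, 0, -3, 0]])

```text
time: 43.0
position: [437.5, -335.5, 37.0]
ee_rot: [[0.992, 0.115, -0.043], [0.115, -0.993, -0.011], [-0.044, 0.006, -0.999]]
contact_force: [0.5, 0.1, 0.1]
width: 29.6
```

Emit:
apply_moves(steps=[[0, 0, -3.5, 0], [0, 0, -3, 0], [0, 0, 0, 0]])

```text
time: 43.3
position: [442.6, -335.7, 111.8]
ee_rot: [[0.993, 0.115, -0.037], [0.115, -0.993, -0.015], [-0.038, 0.011, -0.999]]
contact_force: [0.3, 0.7, 0.1]
width: 29.8
```

```bash
python3 plan.py 529.6 111.6 140 -8 step=46
```

```text
t 43.3 p [ 442.6 -335.7  140.4] yaw 6.6 tilt 2.27 w 29.8 q [39.0, 16.0, -9.0, 100.0, 5.0, 66.0, -55.0] F [0.3 0.7 0.1]
[[1.38, -4.34, 0.0, 1.5], [1.27, -4.38, 0.0, 1.5], [1.16, -4.41, 0.0, 1.5], [1.04, -4.44, 0.0, 1.5], [0.93, -4.46, 0.0, 1.5]]
[[0.82, -4.48, 0.0, 1.5], [0.7, -4.5, 0.0, 1.5], [0.59, -4.52, 0.0, 1.5], [0.47, -4.53, 0.0, 1.5], [0.36, -4.54, 0.0, 1.5]]
```

Emit:
apply_moves(steps=[[1, -3, -0.1, 1.5], [1.3, -4.3, -0.1, 1.5], [1.2, -4.4, -0.1, 1.5], [1.1, -4.4, -0.1, 1.5], [1, -4.4, -0.1, 1.5]])

```text
time: 43.8
position: [487.3, -129.3, 116.6]
ee_rot: [[0.999, -0.033, -0.032], [-0.034, -0.999, -0.021], [-0.031, 0.022, -0.999]]
contact_force: [1.2, 0.1, -0.4]
width: 30.0
```

Emit:
apply_moves(steps=[[0.9, -4.4, -0.1, 1.5], [0.8, -4.4, -0.1, 1.5], [0.6, -4.4, -0.1, 1.5], [0.5, -4.2, -0.1, 1.5], [0.4, -2.5, 0, 1]])

```text
time: 44.3
position: [536.2, 77.9, 118.7]
ee_rot: [[0.987, -0.157, -0.027], [-0.158, -0.987, -0.021], [-0.024, 0.025, -0.999]]
contact_force: [0.8, -0.5, -1.5]
width: 30.2
```

```bash
python3 plan.py 529.6 111.6 90 -8 step=46
```

```text
t 44.3 p [536.2  77.9 147.3] yaw -9.1 tilt 1.99 w 30.2 q [7.0, 15.0, -24.0, 100.0, 8.0, 68.0, -118.0] F [ 0.8 -0.5 -1.5]
[[-0.59, -1.61, 2.87, -0.5], [-0.58, -1.62, 2.87, -0.5]]
```

Emit:
apply_moves(steps=[[-0.4, -1.5, 1, -0.5], [-0.3, -1.3, 3, -0.5], [0, 0, 3, 0], [0, 0, 0, 0], [0, 0, 0, 0]])

```text
time: 44.8
position: [530.3, 109.6, 46.8]
ee_rot: [[0.991, -0.131, -0.026], [-0.132, -0.991, -0.021], [-0.023, 0.024, -0.999]]
contact_force: [0.8, -0.3, 0.3]
width: 29.7
```

```bash
python3 plan.py 529.6 111.6 50 -8 step=46
```

```text
t 44.8 p [530.3 109.6  75.4] yaw -7.6 tilt 1.92 w 29.7 q [4.0, 20.0, -25.0, 104.0, 10.0, 60.0, -122.0] F [ 0.8 -0.3  0.3]
[[-0.1, -0.19, 2.54, 0.4]]
```

Emit:
apply_moves(steps=[[0.1, -0.3, 0, 0.4], [0, 0, 2, 0], [0, 0, 1.8, 0], [0, 0, 0.8, 0], [0, 0, 0, 0]])

```text
time: 45.3
position: [535.5, 109.9, 6.3]
ee_rot: [[0.989, -0.144, -0.017], [-0.144, -0.989, -0.021], [-0.014, 0.023, -1.0]]
contact_force: [-0.2, 0.6, -0.0]
width: 30.0
```

```bash
python3 plan.py 529.6 111.6 20 -8 step=46
```

```text
t 45.3 p [535.5 109.9  34.9] yaw -8.3 tilt 1.52 w 30.0 q [3.0, 24.0, -24.0, 105.0, 12.0, 55.0, -124.0] F [-0.2  0.6 -0. ]
[[-0.6, -0.09, 1.49, -0.3]]
```

Emit:
apply_moves(steps=[[-0.5, -0.1, 0, 0], [0, 0, 0.8, 0], [0, 0, 0.4, 0], [0, 0, 0, 0]])

```text
time: 45.7
position: [532.0, 111.7, -3.5]
ee_rot: [[0.989, -0.144, -0.013], [-0.145, -0.989, -0.02], [-0.01, 0.022, -1.0]]
contact_force: [-0.5, -0.6, -0.4]
width: 29.7
```

Emit:
apply_moves(steps=[[0, 0, 0.3, 0], [0, 0, 0, 0]])

```text
time: 45.9
position: [532.0, 111.7, -6.6]
ee_rot: [[0.989, -0.144, -0.013], [-0.145, -0.989, -0.02], [-0.01, 0.022, -1.0]]
contact_force: [0.6, 0.2, -0.3]
width: 29.7
```

Emit:
apply_moves(steps=[[0, 0, 0.2, 0], [0, 0, 0, 0]])

```text
time: 46.1
position: [532.3, 111.7, -8.6]
ee_rot: [[0.989, -0.144, -0.012], [-0.145, -0.989, -0.02], [-0.009, 0.021, -1.0]]
contact_force: [-0.7, -0.6, -0.2]
width: 29.7
```

Emit:
apply_moves(steps=[[0, 0, 0, 0], [0, 0, 0, 0], [0, 0, 0, 0], [0, 0, 0, 0], [0, 0, -0.5, 0]], grip=0.5)

```text
time: 46.6
position: [532.0, 111.7, -3.8]
ee_rot: [[0.989, -0.144, -0.013], [-0.145, -0.989, -0.02], [-0.01, 0.022, -1.0]]
contact_force: [-0.4, 0.7, -0.6]
width: 43.2
```

Emit:
apply_moves(steps=[[0, 0, -1.5, 0], [0, 0, -3, 0], [0, 0, -4, 0], [0, 0, -4, 0], [0, 0, -4, 0]])

```text
time: 47.1
position: [530.9, 114.8, 166.9]
ee_rot: [[0.99, -0.143, -0.02], [-0.143, -0.989, -0.021], [-0.017, 0.023, -1.0]]
contact_force: [0.9, -0.5, -0.3]
width: 43.5
```

Emit:
apply_moves(steps=[[-1, 4, -1, 0], [-1, 4, 0, 0], [-1, 4, 0, 0], [-1, 4, 0, 0], [-1, 4, 0, 0]])

```text
time: 47.6
position: [456.1, -73.4, 196.1]
ee_rot: [[0.991, -0.13, -0.0], [-0.13, -0.991, -0.016], [0.002, 0.016, -1.0]]
contact_force: [1.4, 0.4, -0.8]
width: 43.3
```

Emit:
apply_moves(steps=[[0, 4, 0, 0], [0, 4, 0, 0], [0, 4, 0, 0], [0, 4, 0, 0], [0, 2, 0, 0]])

```text
time: 48.1
position: [429.2, -260.5, 207.6]
ee_rot: [[0.991, -0.132, 0.009], [-0.131, -0.991, -0.019], [0.011, 0.018, -1.0]]
contact_force: [0.5, 1.4, 0.8]
width: 43.6
```

Emit:
apply_moves(steps=[[0, 4, 0, 0], [0, 4, 0, 0], [0, 3, 0, 0], [0, 0, 0, 0], [0, 0, 0, 0]])

```text
time: 48.6
position: [413.0, -375.8, 216.5]
ee_rot: [[0.991, -0.134, 0.015], [-0.134, -0.991, -0.022], [0.018, 0.02, -1.0]]
contact_force: [0.4, 0.9, -0.5]
width: 43.8
```

```bash
python3 - <<'E'
from h import *
t=cams.grab_frame('top')[...,::-1]; s=cams.grab_frame('scene')[...,::-1]
cv2.imwrite('pics/raw_tf.png',t); cv2.imwrite('pics/raw_sf.png',s)
a=cv2.resize(t[140:255,80:450],(800,249),interpolation=cv2.INTER_CUBIC); b=cv2.resize(s[140:250,250:430],(560,342),interpolation=cv2.INTER_CUBIC)
o=np.zeros((592,800,3),np.uint8); o[:249]=a; o[250:592,:560]=b; cv2.imwrite('pics/final.png',o)
E
```

```text
(no output)
```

View pics/final.png

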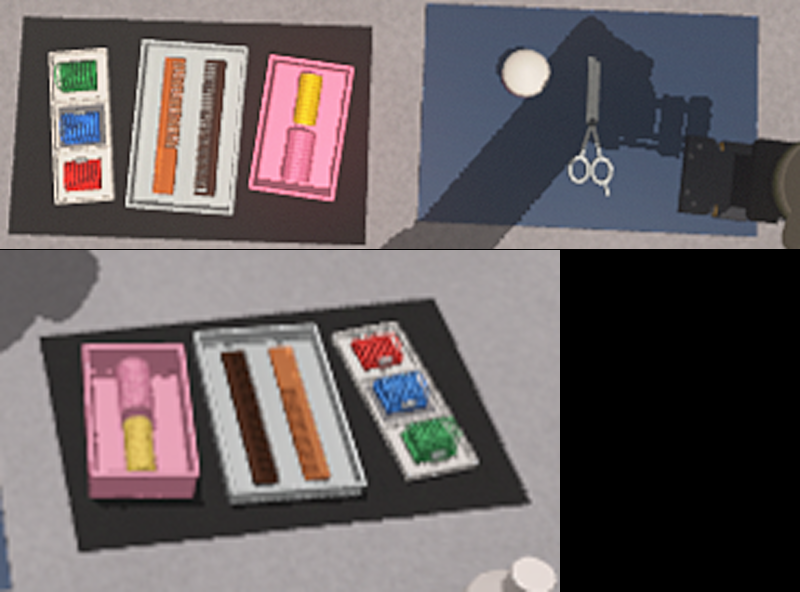

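Everything looks in place: guard in the middle bay (82,128), combs in the tray, rollers end to end in the basket (308,98)/(297,155), scissors and pot where they were. A numeric check, especially that the rollers don't overlap.

```bash
python3 - <<'E'
from h import *
k=800/370
def run(img,cam,items):
    hsv=cv2.cvtColor(cv2.imread(img),cv2.COLOR_BGR2HSV)
    for n,(a,b,c,d),lo,hi,z,f in items:
        m=cv2.inRange(hsv[b:d,a:c],np.array(lo),np.array(hi)); nn,l,st,_=cv2.connectedComponentsWithStats(m); i=1+np.argmax(st[1:,4]); ys,xs=np.nonzero(l==i)
        P=np.array([p2w(cam,x+a,y+b,z)[:2] for x,y in zip(xs,ys)],np.float32); (cx,cy),wh,_=cv2.minAreaRect(P)
        C,an=F[f]; A=np.radians(an); v=np.array([cx,cy])-C; print(cam,n,(round(cx),round(cy)),'local',(v@[np.cos(A),np.sin(A)]).round(),(v@[-np.sin(A),np.cos(A)]).round(),'size',np.round(sorted(wh)))
F={'t':((495.5,269.5),-4.2),'b':((492,117),-8.2),'r':((497,411),4.5),'w':((0,0),0)}
T=lambda x0,y0,x1,y1:(int(80+x0/k),int(140+y0/k),int(80+x1/k),int(140+y1/k))
run('pics/raw_tf.png','top',[('brown',T(150,50,188,200),(5,120,60),(17,255,255),14,'t'),('dark',T(192,50,230,200),(0,40,20),(20,255,140),14,'t'),('yel',T(285,60,330,140),(18,120,80),(35,255,255),31,'b'),('guard',T(55,100,110,155),(100,120,60),(118,255,255),28,'r'),('pot',T(490,40,560,105),(0,0,140),(179,60,255),43,'w'),('sciss',T(560,50,620,200),(0,0,95),(179,60,255),6,'w')])
im=cv2.imread('pics/raw_tf.png'); 
# brightness profile along basket axis
for x in range(-75,80,5):
    A=np.radians(-8.2); u,v=w2p('top',(492+x*np.cos(A)-5*np.sin(A),117+x*np.sin(A)+5*np.cos(A),25)).round().astype(int); print(x,im[v,u].tolist(),end=' ')
E
```

```text
top brown (497, 295) local -0.0 26.0 size [ 27. 177.]
top dark (494, 241) local 1.0 -28.0 size [ 27. 177.]
top yel (530, 111) local 38.0 -1.0 size [28. 66.]
top guard (492, 408) local -5.0 -3.0 size [37. 50.]
top pot (561, -170) local 561.0 -170.0 size [55. 59.]
top sciss (452, -263) local 452.0 -263.0 size [63. 77.]
-75 [104, 89, 157] -70 [199, 170, 255] -65 [192, 158, 253] -60 [190, 158, 252] -55 [186, 155, 251] -50 [192, 160, 253] -45 [184, 149, 251] -40 [184, 150, 251] -35 [180, 146, 250] -30 [189, 158, 252] -25 [183, 150, 251] -20 [182, 147, 250] -15 [177, 140, 249] -10 [178, 140, 250] -5 [152, 131, 233] 0 [99, 83, 150] 5 [152, 176, 249] 10 [48, 219, 250] 15 [49, 215, 250] 20 [44, 200, 245] 25 [46, 209, 249] 30 [45, 199, 245] 35 [48, 209, 248] 40 [46, 206, 247] 45 [48, 218, 251] 50 [45, 203, 247] 55 [45, 202, 246] 60 [44, 209, 248] 65 [47, 218, 251] 70 [73, 200, 247] 75 [99, 97, 166]
```

```bash
python3 -c "
from workcell import job_done,status
print(status.read_state()['time']); print(job_done())"
```

```text
48.7
the job is handed in; nothing more can be done
None
```

I placed all five things and handed the job in at 48.7 s of the 125 s allowed. `job_done` gives no verdict.

**Last checks, from the final pictures (each in its container's frame):**

| Thing | Along x (mm) | Along y (mm) | Note |
|---|---|---|---|
| Brown comb | 0 | +26 | lengthwise in the tray |
| Dark comb | +1 | −28 | lengthwise in the tray |
| Yellow roller | +38 | −1 | on its side in the basket |
| Pink roller | about −36 | not measured | a dark gap separates it from the yellow roller, so they are not stacked |
| Blue guard | −5 | −3 | upright in the middle bay |

- **Scissors and pot:** the pot measured the same position as at the start. The numeric fit for the scissors failed because the arm's shadow covered the blades. By eye, their rings are at the same pixel as at the start, about (353, 218).
- **Heights:** the pictures can't show heights on the floors directly. For those I relied on each thing meeting the floor at about the expected height before I let go.

**What disagreed with the description:**
- **Height reading:** the arm reported its height 28.6 mm too low. The first two grips on the brown comb closed above it for this reason. I found the offset by touching the comb and the mat and corrected for it; the tray floor agreed.
- **Force reading:** it showed almost nothing even in contact, so I judged contact from where the arm stopped.
- **Tool tilt:** the tool drifted up to 5° off vertical during the carries. It was back to about 1–3° when I released each thing.

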